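Set up the glass grinder and send the cut slabs over

ROBOT

A 6-joint arm with a two-finger parallel gripper is mounted at the origin on the work surface. World frame = base frame: x ahead of the robot, y to its left, z up, the work surface at z = 0. Lengths are in m, angles in rad, forces in N, time in s.
With the tool pointing down it reaches from about 0.3 to 0.875 m from the base axis. Payload 6.4 kg.
Tool frame: the origin (TCP) lies at the very end of the fingers, on their centre line; the grasp point (between the pads) lies 19 mm behind it; z points along the fingers, y is the line along which they close (so a half turn about z gives the same grasp; the last joint's range is limited). The gripper opens to 88 mm and grips with 3 to 60 N. Pads are 18 mm wide; open, the fingers measure 123 mm over their backs; the gripper's body (75 mm by 187 mm) begins 45 mm behind the grasp point.
Start: joints at [-1.554, 0.181, 1.607, -0, 1.354, -0.206], TCP at [0.127, -0.561, 0.239] pointing down, gripper open.
Joint ranges: [-2.99, 2.99], [-0.89, 2.07], [0.3, 2.58], [-1.14, 4.28], [0, 2.63], [-3.12, 3.12]. Speed limits (rad/s): [2.57, 2.57, 3.01, 3.14, 3.14, 3.14].

INTERFACE

Orientations are given as a 3x3 rotation matrix whose columns are the frame's x, y, z axes.
In Python, from rig import r, imaging gives the robot as it stands.
- The arm moves only by the tool jog_arm, never from a script. Its argument "rows" is a list of rows, each an object of numbers: "x", "y", "z": the shift along the tool's x, y, z in cm; "wx", "wy", "wz": the turn, a rotation vector about the tool's x, y, z in degrees; "fingers": the opening in per cent of the stroke, from 0 (shut) to 100 (fully open). In form: [{"x": .., "y": .., "z": .., "wx": .., "wy": .., "wz": .., "fingers": ..}, ...]. A call has 1 to 8 rows; each row shifts and turns the commanded pose from where the row before left it, along the tool's axes as they then stand; what a row does not reach is not made up. A row lasts 1/10 s, in which the tool goes at most 50 mm and 8.59 degrees, less where a joint would pass 70% of its speed; a pose out of reach is approached as far as the arm can. A call is refused whole if a number of a shift passes 5 or a number of a turn 8.59, either way. A call with a gripper value outside its range is refused whole. The fingers move at their own pace and stop on an object; "squeeze" is the grip in N (left out, the last holds). Time passes only in rows, so rows that do not move let the fingers close. It gives the time, the measured TCP pose, the force, the opening and the grip force at its end, in the units of the state.
- r.state(): the state, without advancing time (a new reading comes with each control period).
- imaging.get_image(name): name is "scene" or "top" or "wrist"; returns a dict with "img" (420x560x3 uint8, red, green, blue), "fx", "fy", "cx", "cy" (pixels), "R" (3x3) and "t" (3): a world point X has camera coordinates R X + t; the wrist camera has in their place "T_tool_cam" (4x4, takes a point from camera to tool coordinates, whose origin is the TCP and whose axes are the flange's). Camera axes: x right, y down, z forward; pixel columns grow to the right and rows downward; lengths in m; the calibration is good to about 2 mm. The wrist camera is an equidistant fisheye: a pixel r from the principal point sees the ray r / f radians off the axis. A picture is of the moment at which its call begins: read the wrist's pose just before it. There is no depth.
- r.sign_off(): hands the job in; it is judged then, once.
The state is a dict: "t": time; "q": joint angles; "joint_velocities": joint speeds; "tau": joint torques, N m; "position": TCP position; "tool_rot": TCP orientation; "contact_force": force on the tool from outside, world axes, zero at the start; "ft_torque": the same for the moment, N m; "gripper_width": opening from 0.0 (shut) to 1.0 (fully open); "grasp_force": force on a finger pad.
Only numpy, scipy, OpenCV 4.12 (cv2) and the standard library are available. Lean on these libraries where they do the work, as an engineer would, in place of code of your own. Each camera call takes 0.05 s, during which the arm holds its last target. There are 200 camera calls.

TASK

First change the grinder's bit: turn the knurled nut anticlockwise to loosen it, lift the slim bit out of the collet and stand it fully down in the free hole of the wooden rack, then fit the thick drum bit (not the cone) from the rack fully home into the collet and turn the nut clockwise until it is tight and grips. Then lay every amber glass slab flat in the plywood tray on the light box, and last slide the loaded tray, without lifting or tipping it, across the gap onto the grinder table until its edge lies along the steel stop strip. Leave the cone bit, the jars, the brush and the came bars where they are.

Things in the scene. Friction and masses are not known exactly. Their poses are not given: they have to be found in the camera images.
- light_box: flat LED light box, 460 (x) x 540 (y) x 30 mm high, fixed; origin at the centre of its underside, so its top is at z = 30 mm; its -y edge borders the gap
- grinder_table: flat grey grinder table, 440 (x) x 460 (y) x 28 mm high, fixed, on the -y side of the light box with the same heading, 45 to 60 mm of open gap between; origin at the centre of its underside; its top lies 2 mm lower than the light box's. Along the far (+x) edge of its -y half stands a clear splash guard 128 mm tall
- stop_face (a point): middle of the +y face of the stop strip, a steel bar 270 mm (x) x 12 x 12 mm fixed on the grinder table across the tray's path; the tray arrives against this face, travelling along -y of the grinder table; axes as the grinder table's
- nut_top (a point): on the upright axis of the collet, level with the top of the knurled steel nut. Nut: 44 mm outside diameter, 24 mm tall (from 24 to 0 mm below this point), with a 22 mm hole; it turns but does not rise. Below it a spindle nose 56 mm wide. This point is 44 mm above the grinder table's top
- bore_floor (a point): on the collet's axis, the floor that the shank's foot stands on when fully home, 40 mm below the nut's top. With the nut loose the jaws leave 17 mm for the 14 mm shank
- collet_nut (a joint): angle of the collet nut in rad, growing clockwise seen from above; it starts tight on the slim bit, between 2.05 and 2.25; 0 is fully loose (a stop), and below 0.5 the jaws let a bit in and out freely; the jaws touch the shank at about 1.75, it is tight (holds the bit against about 20 N) from 1.95 on and stops dead at 2.3. It stays where it is left; turning takes about 0.15 N m
- bit_rack: wooden block 50 (x) x 170 (y) x 46 mm fixed on the grinder table, with three upright square holes 60 mm apart along its y, 16 mm wide and 40 mm deep; at the start two hold the drum and the cone bit, one is free; origin at the centre of its underside
- bit_rack_hole0 (a point): middle of the mouth of a hole of the rack, level with its top (the -y end hole); a bit fully down has its foot 40 mm below
- bit_rack_hole1 (a point): middle of the mouth of a hole of the rack, level with its top (the middle hole); a bit fully down has its foot 40 mm below
- bit_rack_hole2 (a point): middle of the mouth of a hole of the rack, level with its top (the +y end hole, free at the start); a bit fully down has its foot 40 mm below
- slim_bit: the bit to take out, standing in the collet: same shank as the drum bit, with a slim cylindrical head 18 mm in diameter and 26 mm tall; origin at the centre of the shank's foot; about 0.1 kg
- drum_bit: the bit to fit, standing in the rack: a steel shank 14 mm in diameter, 48 mm long, rounded at the foot, and on top of it a cylindrical head 26 mm in diameter and 26 mm tall; origin at the centre of the shank's foot, z along it towards the head; 74 mm in all, about 0.14 kg
- cone_bit: the other bit in the rack, same shank, with a cone for a head (20 mm at its base, pointed); to be left alone; origin at the foot
- tray: open plywood tray, 212 (x) x 168 (y) x 22 mm outside, walls and floor 8 mm thick, loose on the light box; about 0.5 kg; origin at the centre of its underside
- slab1: amber cast-glass slab 64 (x) x 40 (y) x 22 mm, lying on the light box at the start; about 0.14 kg; origin at its centre. Two to four of the four slabs are present
- slab2: amber cast-glass slab 64 (x) x 40 (y) x 22 mm, lying on the light box at the start; about 0.14 kg; origin at its centre. Two to four of the four slabs are present
- slab3: amber cast-glass slab 64 (x) x 40 (y) x 22 mm, lying on the light box at the start; about 0.14 kg; origin at its centre. Two to four of the four slabs are present
- slab4: amber cast-glass slab 64 (x) x 40 (y) x 22 mm, lying on the light box at the start; about 0.14 kg; origin at its centre. Two to four of the four slabs are present
- jar_a: a squat screw-top jar, 56 mm wide, 60 mm tall, on the light box; to be left alone; origin at its underside
- jar_b: a squat screw-top jar, 56 mm wide, 60 mm tall, on the grinder table; to be left alone; origin at its underside
- brush: a brush 180 mm long lying on the light box along its own x; to be left alone; origin at its underside
- came_a: a dark came bar (H section) 160 x 12 x 12 mm, lying along its own x on the light box; to be left alone; origin at its underside
- came_b: a dark came bar 130 x 12 x 12 mm, lying along its own x on the light box; to be left alone; origin at its underside
Not all that is in view belongs to the job. What is shaped like the slab4 but blue is not meant.

How it is judged:
By the outcome, as a careful person would: the job done as asked, in the order asked, and still so for the second after the job is handed in, with the robot touching nothing.
Of slab1, slab2, slab3, slab4 only 2 to 4 are there at a start; the rules pass over those that are not, and their reading is None.
At some moment in a run one of slab1, slab2, slab3, slab4 may be knocked a few centimetres aside while the robot is not near it.
It also fails if it takes over 210 s, if anything falls off the work surface, if the arm or the gripper's body presses on something with over 40 N, if the wrist force passes 120 N, or if a joint passes its speed limit or range.

## Working session

There is one attempt and no reset: what is moved stays moved. The work goes in short steps, Python scripts to look and compute and a tool call to move; the robot and the scene stay as the last step left them, time stands still between calls to the robot, and variables do not carry over. Pictures are saved under pics/ and viewed, at most 14 in all, crops included, and the job is handed in when it is done.

Besides the shell and the picture viewer there is one more tool, called after "Request:" by a JSON object that holds its "method" and its "body", one argument or row to a line. jog_arm: Moves the arm, as the interface text tells. Its arguments: {"type":"object","properties":{"rows":{"type":"array","items":{"type":"object","properties":{"x":{"type":"number"},"y":{"type":"number"},"z":{"type":"number"},"wx":{"type":"number"},"wy":{"type":"number"},"wz":{"type":"number"},"fingers":{"type":"number"}}}},"squeeze":{"type":"number"}},"required":["rows"]}

```bash
ls; mkdir -p pics
python3 - <<'E'
from rig import r, imaging
import cv2
s=r.state();print(s['t'],s['position'],s['tool_rot'])
for n in ("scene","top","wrist"):
    d=imaging.get_image(n);cv2.imwrite(f"pics/{n}0.png",d["img"][...,::-1])
    print(n,{k:(v if not hasattr(v,'tolist') else v.tolist()) for k,v in d.items() if k!="img"})
E
```

```text
pics
0.0 [ 0.12705072 -0.56025826  0.23785142] [[ 9.75290501e-01  2.20926316e-01 -3.81386949e-05]
 [ 2.20926068e-01 -9.75289119e-01  1.67544447e-03]
 [ 3.32953519e-04 -1.64247090e-03 -9.99998596e-01]]
scene {'fx': 504.84869990787644, 'fy': 504.84869990787644, 'cx': 281.49972561818265, 'cy': 201.96632468183793, 'R': [[-0.7975459490073624, 0.6030473782977519, -0.015947374396849397], [0.47669294555894154, 0.613797325402087, -0.6292985610849464], [-0.3697083916768529, -0.5094965189846268, -0.7770000014583415]], 't': [0.3001680980340049, -0.23899649769868883, 1.8186541782382661]}
top {'fx': 418.3043278104493, 'fy': 418.3043278104493, 'cx': 275.12251755025693, 'cy': 210.28124152478267, 'R': [[0.006767608375194442, -0.9998024002030498, 0.01869117505939173], [-0.9968039586295413, -0.008232829561641659, -0.07946123946859274], [0.07959941920237909, -0.01809367474090845, -0.9966627069360098]], 't': [0.11126400991406242, 0.4388116645642875, 1.240470931619614]}
wrist {'fx': 325.19226210127806, 'fy': 325.19226210127806, 'cx': 282.28502841254414, 'cy': 209.63561963229319, 'T_tool_cam': [[-9.38293334615957e-05, -0.9537543169106687, -0.30058724884851246, 0.07765212057591706], [0.9999999913564576, -6.180485663412127e-05, -0.00011604844837375708, -0.0006051894006965375], [9.210395678613607e-05, -0.30058725713912277, 0.9537543144659624, -0.14451770406887512], [0.0, 0.0, 0.0, 1.0]]}
```

View pics/top0.png

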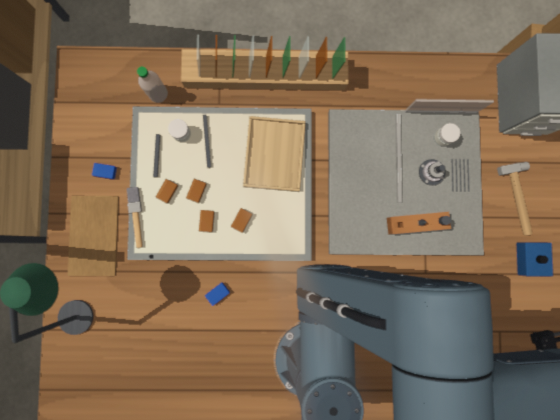

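View pics/scene0.png

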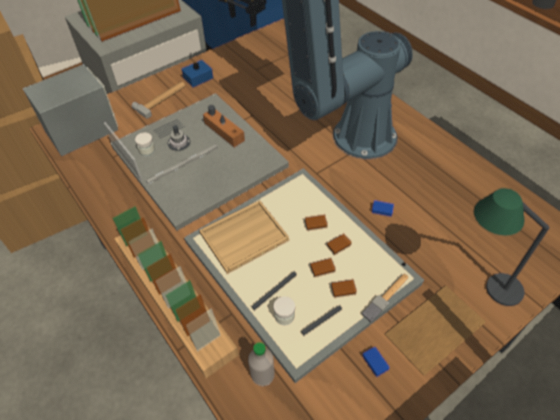

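View pics/wrist0.png

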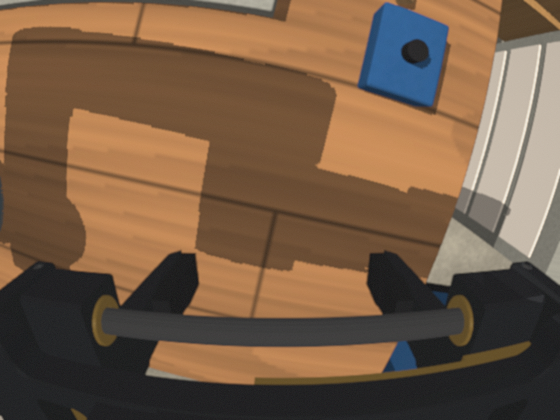

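The top view shows the light box at px (130–312, 108–260). On it are four amber slabs near (167,191), (197,190), (207,221) and (242,220), and the tray at (275,154). The grinder table is at (328–483, 108–255), with the stop strip at column 400, the nut at about (432,172), the rack at (390–452, 222) and jar_b at (450,133). The blue blocks are decoys. Next I'll write helpers and get coarse positions.

```bash
cat > h.py <<'E'
import numpy as np, cv2
from rig import r, imaging
def ray(d,u,v,st=None):
    if "R" in d:
        c=np.array([(u-d["cx"])/d["fx"],(v-d["cy"])/d["fy"],1.]); R=np.array(d["R"]); t=np.array(d["t"])
        return -R.T@t, R.T@c
    a=np.array([(u-d["cx"])/d["fx"],(v-d["cy"])/d["fy"]]); th=np.hypot(*a)
    c=np.r_[a*(np.sin(th)/th if th>1e-9 else 1),np.cos(th)]
    T=np.array(d["T_tool_cam"]); R=np.array(st["tool_rot"]); p=np.array(st["position"])
    return p+R@T[:3,3], R@T[:3,:3]@c
def at(d,u,v,z,st=None):
    o,k=ray(d,u,v,st); return (o+k*(z-o[2])/k[2])
def snap(n,name=None):
    st=r.state(); d=imaging.get_image(n)
    if name: cv2.imwrite(f"pics/{name}.png",d["img"][...,::-1])
    return st,d
def hsv(d): return cv2.cvtColor(d["img"],cv2.COLOR_RGB2HSV)
def blobs(m,amin):
    return [c for c in cv2.findContours(m.astype(np.uint8),cv2.RETR_EXTERNAL,cv2.CHAIN_APPROX_NONE)[0] if cv2.contourArea(c)>amin]
def rects(d,m,z,amin,st=None):
    out=[]
    for c in blobs(m,amin):
        P=np.array([at(d,u,v,z,st)[:2] for u,v in c[:,0]],np.float32)
        (cx,cy),(w,h),a=cv2.minAreaRect(P)
        if w<h: w,h,a=h,w,a+90
        a=(a+90)%180-90
        out.append((round(cx,4),round(cy,4),round(w*1e3),round(h*1e3),round(a,1),c[:,0].mean(0).round().tolist()))
    return out
def slabs(d,z=.041):
    H=hsv(d); h,s,v=H[...,0].astype(int),H[...,1].astype(int),H[...,2]
    m=((h<15)&(s>190))
    return rects(d,m,z,60)
def yaw(st): R=np.array(st["tool_rot"]); return np.degrees(np.arctan2(R[1,0],R[0,0]))
def go(x,y,z,yw):
    """tool-axis shift (cm) and wz (deg) to get from now to a target; shift given in the present axes"""
    st=r.state(); R=np.array(st["tool_rot"]); p=np.array(st["position"])
    d=R.T@(np.array([x,y,z])-p)*100
    dy=-(yw-yaw(st)); 
    print("pos",p.round(4),"yaw",yaw(st).round(2),"tilt",R[:2,2].round(4),"-> shift",d.round(2),"wz",round(dy,2),"t",st["t"])
E
python3 - <<'E'
from h import *
st,d=snap("top")
H=hsv(d); print("slabs"); [print(x) for x in slabs(d)]
for n,u,v,z in [("lb",132,108,.03),("lb",312,108,.03),("lb",312,259,.03),("gt",329,109,.028),("gt",481,254,.028),("gt",330,254,.028),("stop_l",400,114,.04),("stop_r",400,201,.04),("nut",432,172,.072),("rackE",390,224,.074),("rackE",452,221,.074),("h2",397,224,.074),("jarb",449,134,.088)]:
    print(n,u,v,at(d,u,v,z).round(3))
c=cv2.resize(d["img"][95:265,320:500],None,fx=4,fy=3.5,interpolation=cv2.INTER_CUBIC)[...,::-1]
c=cv2.resize(d["img"][100:245,310:500],None,fx=4,fy=4,interpolation=cv2.INTER_CUBIC)[...,::-1]
cv2.imwrite("pics/c1.png",c)
E
```

```text
slabs
(0.8799, -0.0192, 59, 26, -6.2, [320.0, 63.0])
lb 132 108 [0.742 0.548 0.03 ]
lb 312 108 [0.749 0.005 0.03 ]
lb 312 259 [0.294 0.005 0.03 ]
gt 329 109 [ 0.748 -0.047  0.028]
gt 481 254 [ 0.311 -0.5    0.028]
gt 330 254 [ 0.309 -0.049  0.028]
stop_l 400 114 [ 0.731 -0.26   0.04 ]
stop_r 400 201 [ 0.467 -0.256  0.04 ]
nut 432 172 [ 0.549 -0.341  0.072]
rackE 390 224 [ 0.397 -0.215  0.074]
rackE 452 221 [ 0.407 -0.395  0.074]
h2 397 224 [ 0.397 -0.235  0.074]
jarb 449 134 [ 0.658 -0.387  0.088]
```

View pics/c1.png

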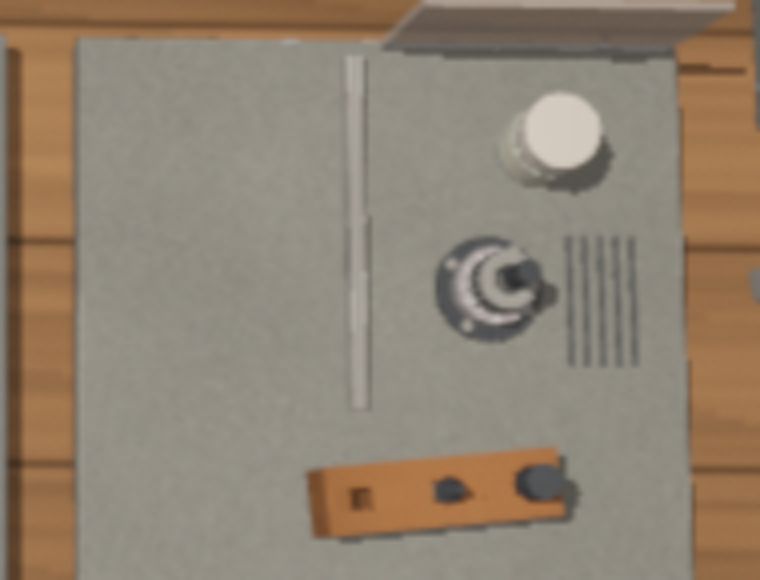

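The crop shows the drum (wide dark head) in the -y end hole at (543,483), the cone in the middle hole at (450,490), and hole2 free at (362,497). The nut is at (500,283). Next I move over the nut to look closer.

```bash
python3 -c "
from h import *
go(.553,-.346,.2,0)"
```

```text
pos [ 0.1271 -0.5605  0.2382] yaw 12.76 tilt [-0.      0.0011] -> shift [ 46.28 -11.5    3.84] wz 12.76 t 0.2
```

Request:
{"method": "jog_arm", "body": {
  "rows": [
    {"x": 4.6, "y": -1.1},
    {"x": 4.6, "y": -1.1},
    {"x": 4.6, "y": -1.1},
    {"x": 4.6, "y": -1.1},
    {"x": 4.6, "y": -1.1},
    {"x": 4.6, "y": -1.1},
    {"x": 4.6, "y": -1.1},
    {"x": 4.6, "y": -1.1}
  ]
}}

```text
validation failed for argument at $.ro...
```

Request:
{"method": "jog_arm", "body": {
  "rows": [
    {"x": 4.7, "y": -1.3, "z": 2},
    {"x": 4.7, "y": -1.3, "z": 1.8},
    {"wz": 6.4},
    {"wz": 6.36},
    {},
    {},
    {}
  ]
}}

```text
validation failed for argument at $.ro...
```

```bash
python3 -c "
from h import *
st,d=snap('wrist','w1'); go(.553,-.346,.2,0)
st2,t=snap('top'); cv2.imwrite('pics/t1.png',t['img'][...,::-1])
H=hsv(t)
for x in [(167,191),(242,220),(410,222),(275,155)]: print(x,H[x[1],x[0]])"
```

```text
pos [ 0.1271 -0.5606  0.2383] yaw 12.77 tilt [-0.      0.0008] -> shift [ 46.28 -11.51   3.85] wz 12.77 t 0.25
(167, 191) [ 14 169 155]
(242, 220) [ 14 163 156]
(410, 222) [ 14 151 177]
(275, 155) [ 18  97 195]
```

View pics/w1.png

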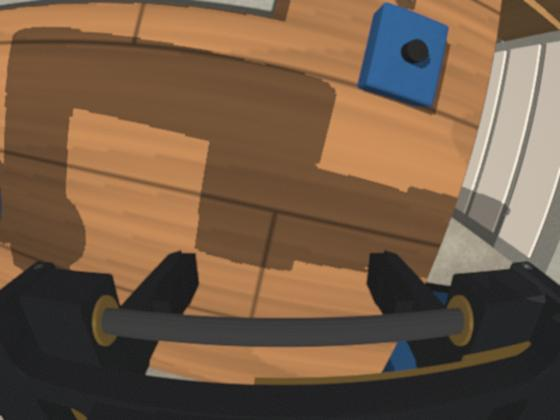

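Nothing moved because the call was refused, and this is the same view as before. I'll try again with full rows.

Request:
{"method": "jog_arm", "body": {
  "rows": [
    {"x": 4.6, "y": -1.1, "z": 0, "wx": 0, "wy": 0, "wz": 0, "fingers": 100}
  ]
}}

```text
t: 0.4
position: [0.1663, -0.5418, 0.2386]
tool_rot: [[0.977, 0.215, -0.002], [0.215, -0.977, -0.001], [-0.002, 0.001, -1.0]]
contact_force: [1.2, -0.8, 0.2]
gripper_width: 0.997
grasp_force: 0.0
```

Request:
{"method": "jog_arm", "body": {
  "rows": [
    {"x": 4.6, "y": -1.1},
    {"x": 4.6, "y": -1.1}
  ]
}}

```text
validation failed for argument at $.ro...
```

Request:
{"method": "jog_arm", "body": {
  "rows": [
    {"x": 4.6, "y": -1.1, "z": 0, "wx": 0, "wy": 0, "wz": 0, "fingers": 100},
    {"x": 4.6, "y": -1.1, "z": 0, "wx": 0, "wy": 0, "wz": 0, "fingers": 100}
  ]
}}

```text
t: 0.6
position: [0.2553, -0.4974, 0.2387]
tool_rot: [[0.976, 0.219, 0.0], [0.219, -0.976, -0.0], [0.0, 0.0, -1.0]]
contact_force: [0.2, 0.0, 0.5]
gripper_width: 1.0
grasp_force: 0.0
```

Request:
{"method": "jog_arm", "body": {
  "rows": [
    {"x": 4.6, "y": -1.2, "z": 0, "wx": 0, "wy": 0, "wz": 0, "fingers": 100},
    {"x": 4.6, "y": -1.2, "z": 0, "wx": 0, "wy": 0, "wz": 0, "fingers": 100},
    {"x": 4.6, "y": -1.2, "z": 0, "wx": 0, "wy": 0, "wz": 0, "fingers": 100},
    {"x": 4.6, "y": -1.2, "z": 0, "wx": 0, "wy": 0, "wz": 0, "fingers": 100},
    {"x": 4.6, "y": -1.2, "z": 1, "wx": 0, "wy": 0, "wz": 0, "fingers": 100},
    {"x": 4.6, "y": -1.2, "z": 1, "wx": 0, "wy": 0, "wz": 0, "fingers": 100},
    {"x": 4.6, "y": -1, "z": 1.8, "wx": 0, "wy": 0, "wz": 0, "fingers": 100},
    {"x": 0, "y": 0, "z": 0, "wx": 0, "wy": 0, "wz": 6.4, "fingers": 100}
  ]
}}

```text
t: 1.4
position: [0.553, -0.3425, 0.1973]
tool_rot: [[0.993, 0.115, -0.002], [0.115, -0.993, 0.004], [-0.002, -0.004, -1.0]]
contact_force: [-1.1, -0.6, -1.2]
gripper_width: 1.001
grasp_force: 0.0
```

Request:
{"method": "jog_arm", "body": {
  "rows": [
    {"x": 0, "y": 0, "z": 0, "wx": 0, "wy": 0, "wz": 6.4, "fingers": 100},
    {"x": 0, "y": 0, "z": 0, "wx": 0, "wy": 0, "wz": 0, "fingers": 100},
    {"x": 0, "y": 0, "z": 0, "wx": 0, "wy": 0, "wz": 0, "fingers": 100},
    {"x": 0, "y": 0, "z": 0, "wx": 0, "wy": 0, "wz": 0, "fingers": 100}
  ]
}}

```text
t: 1.8
position: [0.5497, -0.3475, 0.2011]
tool_rot: [[1.0, 0.001, 0.0], [0.001, -1.0, -0.0], [0.0, 0.0, -1.0]]
contact_force: [0.6, 0.2, -0.3]
gripper_width: 1.002
grasp_force: 0.0
```

```bash
python3 -c "
from h import *
st,d=snap('wrist','w1'); go(.553,-.346,.2,0)
st2,t=snap('top'); cv2.imwrite('pics/t1.png',t['img'][...,::-1])
H=hsv(t)
for x in [(167,191),(197,190),(207,221),(242,220)]: print(x,H[x[1],x[0]])"
```

```text
pos [ 0.5497 -0.3475  0.2011] yaw 0.02 tilt [ 0.0003 -0.0003] -> shift [ 0.33 -0.15  0.11] wz 0.02 t 1.85
(167, 191) [ 14 169 160]
(197, 190) [ 14 175 159]
(207, 221) [ 14 168 161]
(242, 220) [ 14 165 161]
```

View pics/w1.png

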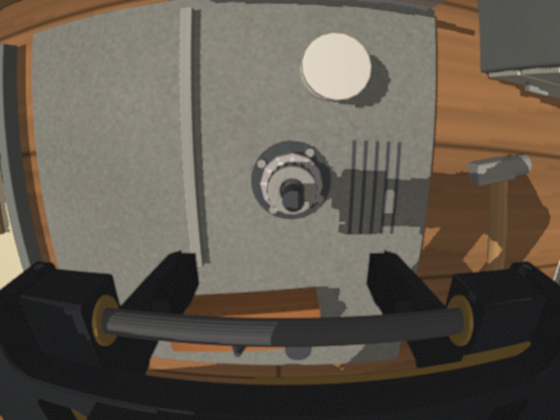

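The wrist view shows the nut and nose disc at about (291,181), the slim bit's dark head at about (292,195), jar_b at (337,66), the stop strip at column 190, and the rack partly hidden behind the fingers.

```bash
cat >> h.py <<'E'
def slabs(d,z=.045):
    H=hsv(d).astype(int); h,s,v=H[...,0],H[...,1],H[...,2]
    m=((h<17)&(s>135)&(v<185)); o=np.zeros_like(m); o[120:255,145:305]=1
    m=cv2.morphologyEx((m&o).astype(np.uint8),cv2.MORPH_OPEN,np.ones((5,5)))
    return rects(d,m,z,60)
E
python3 - <<'E'
from h import *
st,d=snap("wrist"); g=cv2.cvtColor(d["img"],cv2.COLOR_RGB2GRAY)
for n,u,v,z in [("nose",291,180,.048),("nut",290.5,183,.070)]: print(n,at(d,u,v,z,st).round(4))
for l,u,v in [("noseL",251,180),("noseR",331,180),("noseT",291,141),("noseB",291,219)]: print(l,at(d,u,v,.048,st).round(4))
m=(g<75).astype(np.uint8); m[:, :240]=0; m[:,340:]=0; m[:130]=0; m[230:]=0
for c in blobs(m,40): print("dark",cv2.minEnclosingCircle(c),cv2.contourArea(c),cv2.boundingRect(c))
for v in (60,120,180,230): 
    row=g[v,165:225].astype(int); k=np.diff(cv2.GaussianBlur(g,(5,5),0)[v,165:225].astype(int)); print("strip",v,165+k.argmax(),165+k.argmin())
cc=cv2.resize(d["img"][130:230,240:345],None,fx=6,fy=6,interpolation=cv2.INTER_CUBIC)[...,::-1]; cv2.imwrite("pics/c2.png",cc)
s,t=snap("top"); [print(x) for x in slabs(t)]
E
```

```text
nose [ 0.5625 -0.3551  0.048 ]
nut [ 0.5647 -0.3541  0.07  ]
noseL [ 0.5626 -0.3176  0.048 ]
noseR [ 0.5628 -0.3929  0.048 ]
noseT [ 0.5992 -0.3549  0.048 ]
noseB [ 0.524  -0.3554  0.048 ]
dark ((311.0, 208.5), 8.90234661102295) 42.5 (304, 202, 15, 13)
dark ((291.9752502441406, 195.15347290039062), 15.382506370544434) 354.5 (280, 181, 25, 30)
dark ((318.5, 176.5), 25.739173889160156) 399.5 (310, 151, 25, 52)
strip 60 199 190
strip 120 200 191
strip 180 202 194
strip 230 206 198
(0.4041, 0.3155, 56, 38, 0.4, [206.0, 221.0])
(0.407, 0.2145, 59, 34, -25.9, [241.0, 220.0])
(0.493, 0.3478, 60, 38, -20.5, [196.0, 190.0])
(0.491, 0.4336, 59, 38, -28.1, [167.0, 190.0])
```

View pics/c2.png

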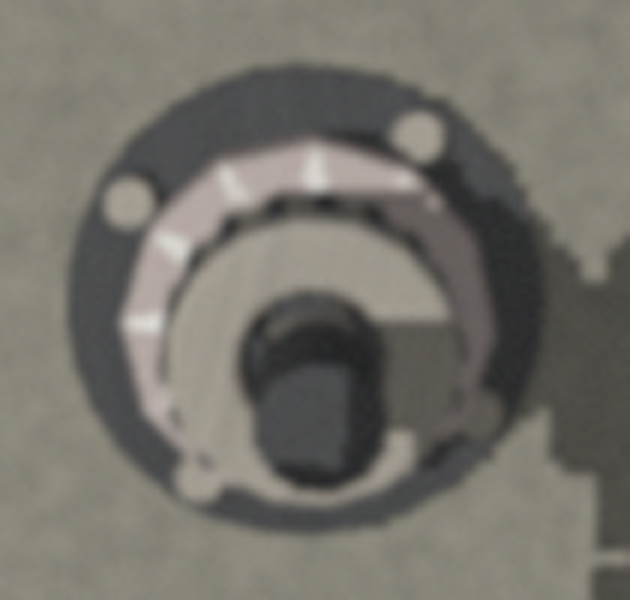

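The crop shows the base flange centred at px (291,179.7), the nut top at about (292.5,189.7), and the slim bit's top at about (293,201).

Run:
```python
from h import *
st,d=snap("wrist")
for n,u,v,z in [("flange",291,179.7,.033),("nut",292.5,189.7,.072),("bit",293,201,.106)]: print(n,at(d,u,v,z,st).round(4))
# top camera cross-check
st,t=snap("top"); 
go(.558,-.355,.2,0)
```

```text
flange [ 0.5596 -0.3555  0.033 ]
nut [ 0.5592 -0.3558  0.072 ]
bit [ 0.5587 -0.3551  0.106 ]
pos [ 0.5498 -0.3473  0.201 ] yaw -0.03 tilt [ 0.0001 -0.0001] -> shift [0.82 0.77 0.1 ] wz -0.03 t 2.1
```

Request:
{"method": "jog_arm", "body": {
  "rows": [
    {"x": 0.94, "y": 0.83, "z": 0, "wx": 0, "wy": 0, "wz": 0, "fingers": 100},
    {"x": 0, "y": 0, "z": 0, "wx": 0, "wy": 0, "wz": 8.5, "fingers": 100},
    {"x": 0, "y": 0, "z": 0, "wx": 0, "wy": 0, "wz": 8.5, "fingers": 100},
    {"x": 0, "y": 0, "z": 0, "wx": 0, "wy": 0, "wz": 8.5, "fingers": 100},
    {"x": 0, "y": 0, "z": 0, "wx": 0, "wy": 0, "wz": 8.5, "fingers": 100},
    {"x": 0, "y": 0, "z": 0, "wx": 0, "wy": 0, "wz": 8.5, "fingers": 100},
    {"x": 0, "y": 0, "z": 0, "wx": 0, "wy": 0, "wz": 8.5, "fingers": 100},
    {"x": 0, "y": 0, "z": 0, "wx": 0, "wy": 0, "wz": 8.5, "fingers": 100}
  ]
}}

```text
t: 2.9
position: [0.5593, -0.3556, 0.2009]
tool_rot: [[0.502, -0.865, 0.0], [-0.865, -0.502, -0.0], [0.0, -0.0, -1.0]]
contact_force: [0.3, 0.3, -0.2]
gripper_width: 1.001
grasp_force: 0.0
```

Request:
{"method": "jog_arm", "body": {
  "rows": [
    {"x": 0, "y": 0, "z": 4, "wx": 0, "wy": 0, "wz": 0, "fingers": 100},
    {"x": 0, "y": 0, "z": 4, "wx": 0, "wy": 0, "wz": 0, "fingers": 100},
    {"x": 0, "y": 0, "z": 3, "wx": 0, "wy": 0, "wz": 0, "fingers": 100},
    {"x": 0, "y": 0, "z": 2, "wx": 0, "wy": 0, "wz": 0, "fingers": 100},
    {"x": 0, "y": 0, "z": 1.7, "wx": 0, "wy": 0, "wz": 0, "fingers": 100},
    {"x": 0, "y": 0, "z": 0, "wx": 0, "wy": 0, "wz": 0, "fingers": 100},
    {"x": 0, "y": 0, "z": 0, "wx": 0, "wy": 0, "wz": 0, "fingers": 100}
  ]
}}

```text
t: 3.6
position: [0.5596, -0.3558, 0.0544]
tool_rot: [[0.507, -0.862, 0.0], [-0.862, -0.507, -0.0], [0.001, -0.0, -1.0]]
contact_force: [-0.1, -0.7, 0.6]
gripper_width: 1.001
grasp_force: 0.0
```

Request:
{"method": "jog_arm", "body": {
  "squeeze": 30,
  "rows": [
    {"x": 0, "y": 0, "z": 0, "wx": 0, "wy": 0, "wz": 0, "fingers": 60},
    {"x": 0, "y": 0, "z": 0, "wx": 0, "wy": 0, "wz": 0, "fingers": 60},
    {"x": 0, "y": 0, "z": 0, "wx": 0, "wy": 0, "wz": 0, "fingers": 40},
    {"x": 0, "y": 0, "z": 0, "wx": 0, "wy": 0, "wz": 0, "fingers": 40},
    {"x": 0, "y": 0, "z": 0, "wx": 0, "wy": 0, "wz": 0, "fingers": 40},
    {"x": 0, "y": 0, "z": 0, "wx": 0, "wy": 0, "wz": 0, "fingers": 40}
  ]
}}

```text
t: 4.2
position: [0.5585, -0.356, 0.054]
tool_rot: [[0.507, -0.862, -0.002], [-0.862, -0.507, -0.001], [-0.0, 0.002, -1.0]]
contact_force: [0.3, 1.5, 4.0]
gripper_width: 0.489
grasp_force: 30.0
```

Request:
{"method": "jog_arm", "body": {
  "squeeze": 40,
  "rows": [
    {"x": 0, "y": 0, "z": 0, "wx": 0, "wy": 0, "wz": -4, "fingers": 40},
    {"x": 0, "y": 0, "z": 0, "wx": 0, "wy": 0, "wz": -8, "fingers": 40},
    {"x": 0, "y": 0, "z": 0, "wx": 0, "wy": 0, "wz": -8, "fingers": 40},
    {"x": 0, "y": 0, "z": 0, "wx": 0, "wy": 0, "wz": -8, "fingers": 40},
    {"x": 0, "y": 0, "z": 0, "wx": 0, "wy": 0, "wz": -8, "fingers": 40},
    {"x": 0, "y": 0, "z": 0, "wx": 0, "wy": 0, "wz": -8, "fingers": 40},
    {"x": 0, "y": 0, "z": 0, "wx": 0, "wy": 0, "wz": -8, "fingers": 40},
    {"x": 0, "y": 0, "z": 0, "wx": 0, "wy": 0, "wz": -8, "fingers": 40}
  ]
}}

```text
t: 5.0
position: [0.5586, -0.3558, 0.054]
tool_rot: [[1.0, 0.014, -0.001], [0.014, -1.0, -0.0], [-0.001, 0.0, -1.0]]
contact_force: [-3.4, -1.0, 2.3]
gripper_width: 0.487
grasp_force: 40.0
```

Request:
{"method": "jog_arm", "body": {
  "rows": [
    {"x": 0, "y": 0, "z": 0, "wx": 0, "wy": 0, "wz": -8, "fingers": 40},
    {"x": 0, "y": 0, "z": 0, "wx": 0, "wy": 0, "wz": -8, "fingers": 40},
    {"x": 0, "y": 0, "z": 0, "wx": 0, "wy": 0, "wz": -8, "fingers": 40},
    {"x": 0, "y": 0, "z": 0, "wx": 0, "wy": 0, "wz": -8, "fingers": 40},
    {"x": 0, "y": 0, "z": 0, "wx": 0, "wy": 0, "wz": -8, "fingers": 40},
    {"x": 0, "y": 0, "z": 0, "wx": 0, "wy": 0, "wz": -8, "fingers": 40},
    {"x": 0, "y": 0, "z": 0, "wx": 0, "wy": 0, "wz": -8, "fingers": 40},
    {"x": 0, "y": 0, "z": 0, "wx": 0, "wy": 0, "wz": 0, "fingers": 40}
  ]
}}

```text
t: 5.8
position: [0.5586, -0.3557, 0.054]
tool_rot: [[0.551, 0.834, -0.001], [0.834, -0.551, 0.0], [-0.001, -0.001, -1.0]]
contact_force: [-4.6, -0.2, 4.2]
gripper_width: 0.486
grasp_force: 40.0
```

```bash
python3 -c "
from h import *
go(.5592,-.3556,.2,60); s=r.state(); print(s['contact_force'],s['ft_torque'],s['q'],s['gripper_width'])"
```

```text
pos [ 0.5586 -0.3557  0.054 ] yaw 56.54 tilt [-0.0015  0.    ] -> shift [  0.03   0.03 -14.6 ] wz -3.46 t 5.8
[-4.55690877 -0.22283312  4.18892218] [-0.09287725  0.65145205  0.11573244] [-7.45371540e-01  5.72394194e-01  1.48527741e+00 -1.08230152e-03
  1.08502961e+00 -1.60857775e-01] 0.4855695939180825
```

Request:
{"method": "jog_arm", "body": {
  "rows": [
    {"x": 0, "y": 0, "z": 0, "wx": 0, "wy": 0, "wz": 0, "fingers": 100},
    {"x": 0, "y": 0, "z": 0, "wx": 0, "wy": 0, "wz": 0, "fingers": 100},
    {"x": 0, "y": 0, "z": 0, "wx": 0, "wy": 0, "wz": 0, "fingers": 100},
    {"x": 0, "y": 0, "z": -3, "wx": 0, "wy": 0, "wz": 0, "fingers": 100},
    {"x": 0, "y": 0, "z": -4, "wx": 0, "wy": 0, "wz": 0, "fingers": 100},
    {"x": 0, "y": 0, "z": -4, "wx": 0, "wy": 0, "wz": 0, "fingers": 100},
    {"x": 0, "y": 0, "z": -4, "wx": 0, "wy": 0, "wz": 8, "fingers": 100},
    {"x": 0, "y": 0, "z": -2, "wx": 0, "wy": 0, "wz": 8, "fingers": 100}
  ]
}}

```text
t: 6.6
position: [0.5609, -0.3564, 0.2286]
tool_rot: [[0.765, 0.644, 0.005], [0.644, -0.765, -0.004], [0.001, 0.006, -1.0]]
contact_force: [0.6, -0.3, 1.9]
gripper_width: 1.001
grasp_force: 0.0
```

Request:
{"method": "jog_arm", "body": {
  "rows": [
    {"x": 0, "y": 0, "z": 0, "wx": 0, "wy": 0, "wz": 8, "fingers": 100},
    {"x": 0, "y": 0, "z": 0, "wx": 0, "wy": 0, "wz": 8, "fingers": 100},
    {"x": 0, "y": 0, "z": 0, "wx": 0, "wy": 0, "wz": 8, "fingers": 100},
    {"x": 0, "y": 0, "z": 0, "wx": 0, "wy": 0, "wz": 8, "fingers": 100},
    {"x": 0, "y": 0, "z": 0, "wx": 0, "wy": 0, "wz": 8.5, "fingers": 100},
    {"x": -4.5, "y": -2, "z": 0, "wx": 0, "wy": 0, "wz": 0, "fingers": 100},
    {"x": -4.5, "y": -2, "z": 0, "wx": 0, "wy": 0, "wz": 0, "fingers": 100},
    {"x": -4, "y": -1, "z": 0, "wx": 0, "wy": 0, "wz": 0, "fingers": 100}
  ]
}}

```text
t: 7.4
position: [0.4279, -0.3036, 0.223]
tool_rot: [[1.0, -0.001, -0.001], [-0.001, -1.0, 0.001], [-0.001, -0.001, -1.0]]
contact_force: [1.0, -1.3, 2.0]
gripper_width: 1.002
grasp_force: 0.0
```

Request:
{"method": "jog_arm", "body": {
  "rows": [
    {"x": -2.9, "y": 0, "z": 0, "wx": 0, "wy": 0, "wz": 0, "fingers": 100},
    {"x": 0, "y": 0, "z": 0, "wx": 0, "wy": 0, "wz": 0, "fingers": 100},
    {"x": 0, "y": 0, "z": 0, "wx": 0, "wy": 0, "wz": 0, "fingers": 100},
    {"x": 0, "y": 0, "z": 0, "wx": 0, "wy": 0, "wz": 0, "fingers": 100}
  ]
}}

```text
t: 7.8
position: [0.4013, -0.3057, 0.2242]
tool_rot: [[1.0, -0.001, 0.001], [-0.001, -1.0, -0.001], [0.001, 0.001, -1.0]]
contact_force: [-0.3, -0.2, 0.4]
gripper_width: 1.002
grasp_force: 0.0
```

Run:
```python
from h import *
st,d=snap("wrist"); go(.5592,-.3556,.2,56)
cv2.imwrite("pics/c3.png",cv2.resize(d["img"][110:310,160:430],None,fx=2.9,fy=2.9,interpolation=cv2.INTER_CUBIC)[...,::-1])
```

```text
pos [ 0.4013 -0.3056  0.224 ] yaw -0.03 tilt [ 0.0006 -0.0003] -> shift [15.79  4.99  2.41] wz -56.03 t 7.85
```

View pics/c3.png

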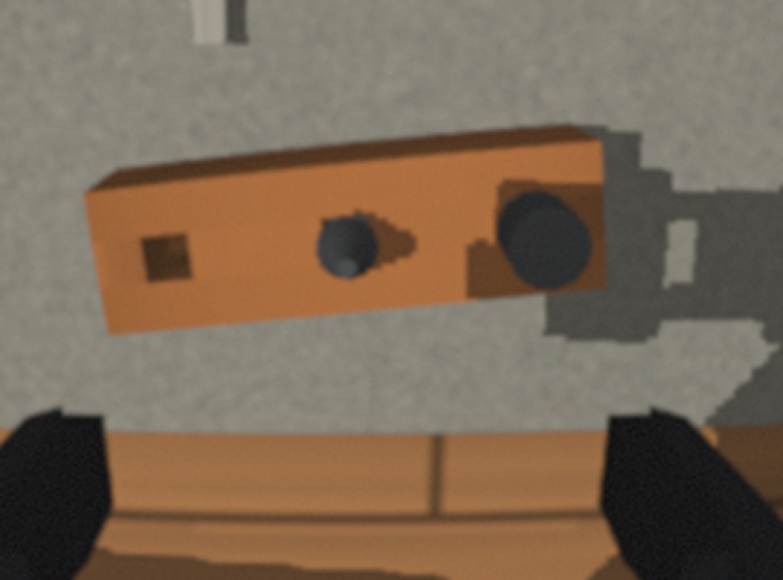

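The crop shows the rack's top corners at (87,191), (603,141), (606,285) and (110,332), free hole2 at (166,257), the cone at (347,246), and the drum's top disc centred at about (550,246).

Run:
```python
from h import *
st,d=snap("wrist")
f=lambda a,b,z: at(d,160+(a+.5)/2.9-.5,110+(b+.5)/2.9-.5,z,st)[:2]
C=np.array([f(*p,.074) for p in [(87,191),(603,141),(606,285),(110,332)]]); print(C.round(4))
c=C.mean(0); u=(C[0]+C[3]-C[1]-C[2])/2; L=np.linalg.norm(u); u/=L; print("centre",c.round(4),"len",L.round(4),"dir",u.round(4))
print("hole2 direct",f(166,257,.074).round(4),"from rack",(c+.06*u).round(4))
print("drum direct",f(550,246,.108).round(4),"hole0",(c-.06*u).round(4), "cone tip hole1",f(346,268,.108).round(4))
```

```text
[[ 0.42   -0.2174]
 [ 0.4363 -0.3847]
 [ 0.3878 -0.3889]
 [ 0.3711 -0.2215]]
centre [ 0.4038 -0.3031] len 0.1682 dir [-0.0977  0.9952]
hole2 direct [ 0.3975 -0.2428] from rack [ 0.3979 -0.2434]
drum direct [ 0.4101 -0.3614] hole0 [ 0.4097 -0.3628] cone tip hole1 [ 0.4034 -0.3023]
```

Request:
{"method": "jog_arm", "body": {
  "squeeze": 10,
  "rows": [
    {"x": 4.5, "y": 1.5, "z": 0, "wx": 0, "wy": 0, "wz": 0, "fingers": 50},
    {"x": 4.5, "y": 1.5, "z": 0, "wx": 0, "wy": 0, "wz": 0, "fingers": 50},
    {"x": 4.5, "y": 1.5, "z": 0, "wx": 0, "wy": 0, "wz": 0, "fingers": 50},
    {"x": 2.3, "y": 0.5, "z": 0, "wx": 0, "wy": 0, "wz": 0, "fingers": 50},
    {"x": 0, "y": 0, "z": 5, "wx": 0, "wy": 0, "wz": 0, "fingers": 50},
    {"x": 0, "y": 0, "z": 5, "wx": 0, "wy": 0, "wz": 0, "fingers": 50},
    {"x": 0, "y": 0, "z": 3, "wx": 0, "wy": 0, "wz": 0, "fingers": 50},
    {"x": 0, "y": 0, "z": 1.1, "wx": 0, "wy": 0, "wz": 0, "fingers": 50}
  ]
}}

```text
t: 8.7
position: [0.5568, -0.3531, 0.0775]
tool_rot: [[1.0, 0.0, -0.006], [0.0, -1.0, 0.005], [-0.006, -0.005, -1.0]]
contact_force: [-0.3, 0.5, -0.2]
gripper_width: 0.5
grasp_force: 0.0
```

Request:
{"method": "jog_arm", "body": {
  "rows": [
    {"x": 0, "y": 0, "z": 0, "wx": 0, "wy": 0, "wz": 0, "fingers": 50},
    {"x": 0, "y": 0, "z": 0, "wx": 0, "wy": 0, "wz": 0, "fingers": 10},
    {"x": 0, "y": 0, "z": 0, "wx": 0, "wy": 0, "wz": 0, "fingers": 10},
    {"x": 0, "y": 0, "z": 0, "wx": 0, "wy": 0, "wz": 0, "fingers": 10},
    {"x": 0, "y": 0, "z": 0, "wx": 0, "wy": 0, "wz": 0, "fingers": 10},
    {"x": 0, "y": 0, "z": 0, "wx": 0, "wy": 0, "wz": 0, "fingers": 10},
    {"x": 0, "y": 0, "z": 0, "wx": 0, "wy": 0, "wz": 0, "fingers": 10}
  ]
}}

```text
t: 9.4
position: [0.5592, -0.3562, 0.0847]
tool_rot: [[1.0, -0.001, 0.002], [-0.001, -1.0, -0.002], [0.002, 0.002, -1.0]]
contact_force: [0.1, 1.2, 6.8]
gripper_width: 0.201
grasp_force: 10.0
```

Request:
{"method": "jog_arm", "body": {
  "rows": [
    {"x": 0, "y": 0, "z": 0, "wx": 0, "wy": 0, "wz": 0, "fingers": 40},
    {"x": 0, "y": 0, "z": 0, "wx": 0, "wy": 0, "wz": 0, "fingers": 40},
    {"x": 0, "y": 0, "z": 0, "wx": 0, "wy": 0, "wz": -8.2, "fingers": 40},
    {"x": 0, "y": 0, "z": 0, "wx": 0, "wy": 0, "wz": -8.2, "fingers": 40},
    {"x": 0, "y": 0, "z": 0, "wx": 0, "wy": 0, "wz": -8.2, "fingers": 40},
    {"x": 0, "y": 0, "z": 0, "wx": 0, "wy": 0, "wz": -8.2, "fingers": 40},
    {"x": 0, "y": 0, "z": 0, "wx": 0, "wy": 0, "wz": -8.2, "fingers": 40},
    {"x": 0, "y": 0, "z": 0, "wx": 0, "wy": 0, "wz": -8.2, "fingers": 40}
  ]
}}

```text
t: 10.2
position: [0.558, -0.3552, 0.0823]
tool_rot: [[0.649, 0.76, -0.001], [0.76, -0.649, 0.001], [0.0, -0.001, -1.0]]
contact_force: [0.3, 0.6, 0.4]
gripper_width: 0.4
grasp_force: 0.0
```

Request:
{"method": "jog_arm", "body": {
  "rows": [
    {"x": 0, "y": 0, "z": 0, "wx": 0, "wy": 0, "wz": -8.2, "fingers": 40},
    {"x": 0, "y": 0, "z": 0, "wx": 0, "wy": 0, "wz": -8.2, "fingers": 40},
    {"x": 0, "y": 0, "z": 0, "wx": 0, "wy": 0, "wz": -8.2, "fingers": 40},
    {"x": 0, "y": 0, "z": 0, "wx": 0, "wy": 0, "wz": -8.2, "fingers": 40},
    {"x": 0, "y": 0, "z": 0, "wx": 0, "wy": 0, "wz": -8, "fingers": 40},
    {"x": 0, "y": 0, "z": 0, "wx": 0, "wy": 0, "wz": 0, "fingers": 40},
    {"x": 0, "y": 0, "z": 0, "wx": 0, "wy": 0, "wz": 0, "fingers": 10},
    {"x": 0, "y": 0, "z": 0, "wx": 0, "wy": 0, "wz": 0, "fingers": 10}
  ]
}}

```text
t: 11.0
position: [0.5582, -0.3554, 0.0827]
tool_rot: [[0.003, 1.0, -0.0], [1.0, -0.003, 0.0], [0.0, -0.0, -1.0]]
contact_force: [-0.2, -0.1, 0.3]
gripper_width: 0.241
grasp_force: 0.0
```

Request:
{"method": "jog_arm", "body": {
  "squeeze": 30,
  "rows": [
    {"x": 0, "y": 0, "z": 0, "wx": 0, "wy": 0, "wz": 0, "fingers": 10},
    {"x": 0, "y": 0, "z": 0, "wx": 0, "wy": 0, "wz": 0, "fingers": 10},
    {"x": 0, "y": 0, "z": 0, "wx": 0, "wy": 0, "wz": 0, "fingers": 10}
  ]
}}

```text
t: 11.3
position: [0.5583, -0.3554, 0.0828]
tool_rot: [[0.001, 1.0, -0.0], [1.0, -0.001, 0.0], [0.0, -0.0, -1.0]]
contact_force: [0.2, 0.4, -1.0]
gripper_width: 0.192
grasp_force: 30.0
```

Request:
{"method": "jog_arm", "body": {
  "rows": [
    {"x": 0, "y": 0, "z": -0.5, "wx": 0, "wy": 0, "wz": 0, "fingers": 10},
    {"x": 0, "y": 0, "z": -1, "wx": 0, "wy": 0, "wz": 0, "fingers": 10},
    {"x": 0, "y": 0, "z": 0, "wx": 0, "wy": 0, "wz": 0, "fingers": 10}
  ]
}}

```text
t: 11.6
position: [0.5593, -0.3563, 0.1001]
tool_rot: [[0.001, 1.0, 0.002], [1.0, -0.001, -0.002], [-0.002, 0.002, -1.0]]
contact_force: [0.8, -0.4, -0.4]
gripper_width: 0.195
grasp_force: 30.0
```

Request:
{"method": "jog_arm", "body": {
  "rows": [
    {"x": 0, "y": 0, "z": -3, "wx": 0, "wy": 0, "wz": 0, "fingers": 10},
    {"x": 0, "y": 0, "z": -4, "wx": 0, "wy": 0, "wz": 0, "fingers": 10},
    {"x": 3, "y": -4, "z": 0, "wx": 0, "wy": 0, "wz": 0, "fingers": 10},
    {"x": 3, "y": -4, "z": 0, "wx": 0, "wy": 0, "wz": 0, "fingers": 10},
    {"x": 3, "y": -4, "z": 0, "wx": 0, "wy": 0, "wz": 0, "fingers": 10},
    {"x": 2.2, "y": -4, "z": 0, "wx": 0, "wy": 0, "wz": 0, "fingers": 10},
    {"x": 0, "y": 0, "z": 0, "wx": 0, "wy": 0, "wz": 0, "fingers": 10},
    {"x": 0, "y": 0, "z": 0, "wx": 0, "wy": 0, "wz": 0, "fingers": 10}
  ]
}}

```text
t: 12.4
position: [0.3983, -0.2434, 0.1687]
tool_rot: [[0.001, 1.0, 0.002], [1.0, -0.001, -0.002], [-0.002, 0.002, -1.0]]
contact_force: [0.3, -0.1, -0.6]
gripper_width: 0.197
grasp_force: 30.0
```

Run:
```python
from h import *
go(.3977,-.2431,.131,90)
st,d=snap("wrist","w3")
cv2.imwrite("pics/c4.png",cv2.resize(d["img"][140:340,160:430],None,fx=2.9,fy=2.9,interpolation=cv2.INTER_CUBIC)[...,::-1])
```

```text
pos [ 0.3983 -0.2434  0.1687] yaw 89.94 tilt [ 0.0015 -0.0016] -> shift [ 0.03 -0.07  3.77] wz -0.06 t 12.4
```

View pics/c4.png

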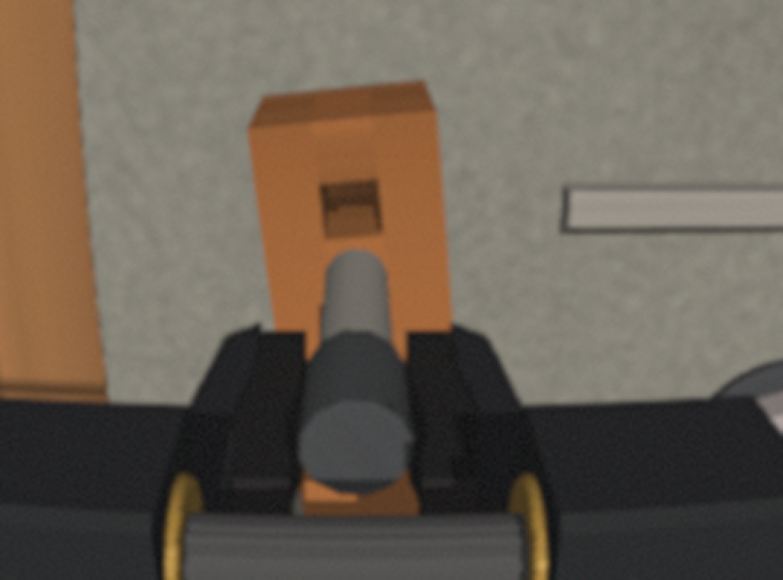

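The bit is held upright with its foot at about (357,265) in the crop, and hole2's mouth is at (351,209).

Run:
```python
from h import *
st,d=snap("wrist")
f=lambda a,b,z: at(d,160+(a+.5)/2.9-.5,140+(b+.5)/2.9-.5,z,st)
print("hole",f(351,209,.074).round(4),"foot tip",f(356.5,270,.118).round(4), "head top", f(356,446,.192).round(4))
go(.3977,-.2431,.131,90)
```

```text
hole [ 0.3978 -0.2432  0.074 ] foot tip [ 0.3992 -0.2432  0.118 ] head top [ 0.3989 -0.2425  0.192 ]
pos [ 0.3997 -0.2447  0.169 ] yaw 89.95 tilt [ 0.0022 -0.0021] -> shift [ 0.16 -0.21  3.8 ] wz -0.05 t 12.5
```

Request:
{"method": "jog_arm", "body": {
  "rows": [
    {"x": 0.05, "y": -0.1, "z": 2, "wx": 0, "wy": 0, "wz": 0, "fingers": 10},
    {"x": 0, "y": 0, "z": 1.5, "wx": 0, "wy": 0, "wz": 0, "fingers": 10},
    {"x": 0, "y": 0, "z": 0, "wx": 0, "wy": 0, "wz": 0, "fingers": 10},
    {"x": 0, "y": 0, "z": 0, "wx": 0, "wy": 0, "wz": 0, "fingers": 10}
  ]
}}

```text
t: 12.9
position: [0.3982, -0.2435, 0.1331]
tool_rot: [[0.001, 1.0, -0.0], [1.0, -0.001, 0.0], [0.0, -0.0, -1.0]]
contact_force: [0.3, -0.2, -1.4]
gripper_width: 0.193
grasp_force: 30.0
```

Request:
{"method": "jog_arm", "body": {
  "rows": [
    {"x": 0, "y": 0, "z": 0.6, "wx": 0, "wy": 0, "wz": 0, "fingers": 10},
    {"x": 0, "y": 0, "z": 0.6, "wx": 0, "wy": 0, "wz": 0, "fingers": 10},
    {"x": 0, "y": 0, "z": 0.6, "wx": 0, "wy": 0, "wz": 0, "fingers": 10},
    {"x": 0, "y": 0, "z": 0, "wx": 0, "wy": 0, "wz": 0, "fingers": 10}
  ]
}}

```text
t: 13.3
position: [0.3969, -0.2424, 0.1139]
tool_rot: [[0.001, 1.0, -0.001], [1.0, -0.001, 0.001], [0.001, -0.001, -1.0]]
contact_force: [-0.4, -0.1, -1.1]
gripper_width: 0.196
grasp_force: 30.0
```

Request:
{"method": "jog_arm", "body": {
  "rows": [
    {"x": 0, "y": 0, "z": 0.8, "wx": 0, "wy": 0, "wz": 0, "fingers": 10},
    {"x": 0, "y": 0, "z": 0.8, "wx": 0, "wy": 0, "wz": 0, "fingers": 10},
    {"x": 0, "y": 0, "z": 0.8, "wx": 0, "wy": 0, "wz": 0, "fingers": 10},
    {"x": 0, "y": 0, "z": 0.4, "wx": 0, "wy": 0, "wz": 0, "fingers": 10},
    {"x": 0, "y": 0, "z": 0, "wx": 0, "wy": 0, "wz": 0, "fingers": 10}
  ]
}}

```text
t: 13.8
position: [0.3969, -0.2424, 0.0859]
tool_rot: [[0.001, 1.0, -0.001], [1.0, -0.001, 0.001], [0.001, -0.001, -1.0]]
contact_force: [-0.5, -0.5, -1.0]
gripper_width: 0.193
grasp_force: 30.0
```

Request:
{"method": "jog_arm", "body": {
  "rows": [
    {"x": 0, "y": 0, "z": 0.15, "wx": 0, "wy": 0, "wz": 0, "fingers": 10},
    {"x": 0, "y": 0, "z": 0, "wx": 0, "wy": 0, "wz": 0, "fingers": 45},
    {"x": 0, "y": 0, "z": 0, "wx": 0, "wy": 0, "wz": 0, "fingers": 45},
    {"x": 0, "y": 0, "z": 0, "wx": 0, "wy": 0, "wz": 0, "fingers": 45},
    {"x": 0, "y": 0, "z": -4, "wx": 0, "wy": 0, "wz": 0, "fingers": 50},
    {"x": 0, "y": 0, "z": -4, "wx": 0, "wy": 0, "wz": 0, "fingers": 50},
    {"x": -4, "y": 0.4, "z": 0, "wx": 0, "wy": 0, "wz": 0, "fingers": 50},
    {"x": -4, "y": 0.4, "z": 0, "wx": 0, "wy": 0, "wz": 0, "fingers": 50}
  ]
}}

```text
t: 14.6
position: [0.4066, -0.3243, 0.1681]
tool_rot: [[-0.001, 1.0, 0.003], [1.0, 0.001, -0.004], [-0.004, 0.003, -1.0]]
contact_force: [0.7, -0.5, -0.3]
gripper_width: 0.497
grasp_force: 0.0
```

Request:
{"method": "jog_arm", "body": {
  "rows": [
    {"x": -4, "y": 0.45, "z": 0, "wx": 0, "wy": 0, "wz": 0, "fingers": 50},
    {"x": 0, "y": 0, "z": 0, "wx": 0, "wy": 0, "wz": 0, "fingers": 50},
    {"x": 0, "y": 0, "z": 0, "wx": 0, "wy": 0, "wz": 0, "fingers": 50},
    {"x": 0, "y": 0, "z": 0, "wx": 0, "wy": 0, "wz": 0, "fingers": 50}
  ]
}}

```text
t: 15.0
position: [0.4096, -0.3617, 0.165]
tool_rot: [[0.0, 1.0, -0.001], [1.0, -0.0, 0.001], [0.001, -0.001, -1.0]]
contact_force: [0.6, 0.1, -0.1]
gripper_width: 0.502
grasp_force: 0.0
```

Run:
```python
from h import *
st,d=snap("wrist")
go(.4098,-.3622,.085,90)
s,t=snap("top"); cv2.imwrite("pics/x.png",t["img"][...,::-1]); [print(x) for x in slabs(t)]
```

```text
pos [ 0.4097 -0.3615  0.1651] yaw 90.01 tilt [-0.0004  0.0009] -> shift [-0.07  0.01  8.01] wz 0.01 t 15.05
(0.4041, 0.3155, 56, 38, 0.4, [206.0, 221.0])
(0.4067, 0.2138, 59, 35, -25.7, [241.0, 220.0])
(0.4929, 0.3477, 60, 38, -21.2, [196.0, 190.0])
(0.491, 0.4336, 59, 38, -28.1, [167.0, 190.0])
```

Descend, centre on the drum at yaw 90, then regrip at yaw 0.

Request:
{"method": "jog_arm", "body": {
  "squeeze": 10,
  "rows": [
    {"x": 0, "y": 0, "z": 3.5, "wx": 0, "wy": 0, "wz": 0, "fingers": 50},
    {"x": 0, "y": 0, "z": 3, "wx": 0, "wy": 0, "wz": 0, "fingers": 50},
    {"x": 0, "y": 0, "z": 1.5, "wx": 0, "wy": 0, "wz": 0, "fingers": 50},
    {"x": 0, "y": 0, "z": 0, "wx": 0, "wy": 0, "wz": 0, "fingers": 50},
    {"x": 0, "y": 0, "z": 0, "wx": 0, "wy": 0, "wz": 0, "fingers": 20},
    {"x": 0, "y": 0, "z": 0, "wx": 0, "wy": 0, "wz": 0, "fingers": 20},
    {"x": 0, "y": 0, "z": 0, "wx": 0, "wy": 0, "wz": 0, "fingers": 20},
    {"x": 0, "y": 0, "z": 0, "wx": 0, "wy": 0, "wz": 0, "fingers": 20}
  ]
}}

```text
t: 15.9
position: [0.4105, -0.3639, 0.0869]
tool_rot: [[0.001, 1.0, 0.002], [1.0, -0.001, -0.002], [-0.002, 0.002, -1.0]]
contact_force: [0.0, 0.1, 4.2]
gripper_width: 0.291
grasp_force: 9.9
```

Request:
{"method": "jog_arm", "body": {
  "rows": [
    {"x": 0, "y": 0, "z": 0, "wx": 0, "wy": 0, "wz": 0, "fingers": 45},
    {"x": 0, "y": 0, "z": 0, "wx": 0, "wy": 0, "wz": 0, "fingers": 45},
    {"x": 0, "y": 0, "z": 0, "wx": 0, "wy": 0, "wz": 8, "fingers": 45},
    {"x": 0, "y": 0, "z": 0, "wx": 0, "wy": 0, "wz": 8.2, "fingers": 45},
    {"x": 0, "y": 0, "z": 0, "wx": 0, "wy": 0, "wz": 8.2, "fingers": 45},
    {"x": 0, "y": 0, "z": 0, "wx": 0, "wy": 0, "wz": 8.2, "fingers": 45},
    {"x": 0, "y": 0, "z": 0, "wx": 0, "wy": 0, "wz": 8.2, "fingers": 45},
    {"x": 0, "y": 0, "z": 0, "wx": 0, "wy": 0, "wz": 8.2, "fingers": 45}
  ]
}}

```text
t: 16.7
position: [0.4097, -0.3627, 0.0851]
tool_rot: [[0.759, 0.651, -0.0], [0.651, -0.759, 0.001], [0.0, -0.001, -1.0]]
contact_force: [-0.1, 0.6, 0.1]
gripper_width: 0.452
grasp_force: 0.0
```

Request:
{"method": "jog_arm", "body": {
  "squeeze": 30,
  "rows": [
    {"x": 0, "y": 0, "z": 0, "wx": 0, "wy": 0, "wz": 8.2, "fingers": 45},
    {"x": 0, "y": 0, "z": 0, "wx": 0, "wy": 0, "wz": 8.2, "fingers": 45},
    {"x": 0, "y": 0, "z": 0, "wx": 0, "wy": 0, "wz": 8.2, "fingers": 45},
    {"x": 0, "y": 0, "z": 0, "wx": 0, "wy": 0, "wz": 8.2, "fingers": 45},
    {"x": 0, "y": 0, "z": 0, "wx": 0, "wy": 0, "wz": 8.2, "fingers": 45},
    {"x": 0, "y": 0, "z": 0, "wx": 0, "wy": 0, "wz": 0, "fingers": 45},
    {"x": 0, "y": 0, "z": 0, "wx": 0, "wy": 0, "wz": 0, "fingers": 20},
    {"x": 0, "y": 0, "z": 0, "wx": 0, "wy": 0, "wz": 0, "fingers": 20}
  ]
}}

```text
t: 17.5
position: [0.4098, -0.3628, 0.0853]
tool_rot: [[1.0, 0.002, -0.0], [0.002, -1.0, 0.0], [-0.0, -0.0, -1.0]]
contact_force: [-0.1, -0.1, -0.0]
gripper_width: 0.293
grasp_force: 2.2
```

Request:
{"method": "jog_arm", "body": {
  "rows": [
    {"x": 0, "y": 0, "z": 0, "wx": 0, "wy": 0, "wz": 0, "fingers": 20},
    {"x": 0, "y": 0, "z": 0, "wx": 0, "wy": 0, "wz": 0, "fingers": 20},
    {"x": 0, "y": 0, "z": 0, "wx": 0, "wy": 0, "wz": 0, "fingers": 20},
    {"x": 0, "y": 0, "z": 0, "wx": 0, "wy": 0, "wz": 0, "fingers": 20}
  ]
}}

```text
t: 17.9
position: [0.4098, -0.3628, 0.0853]
tool_rot: [[1.0, -0.0, -0.0], [-0.0, -1.0, 0.0], [-0.0, -0.0, -1.0]]
contact_force: [-0.1, -0.3, -1.0]
gripper_width: 0.285
grasp_force: 30.0
```

```bash
python3 -c "
from h import *
go(.559,-.3557,.16,0)"
```

```text
pos [ 0.4098 -0.3628  0.0853] yaw -0.02 tilt [-0.0001  0.0002] -> shift [14.92 -0.72 -7.48] wz -0.02 t 17.9
```

Request:
{"method": "jog_arm", "body": {
  "rows": [
    {"x": 0, "y": 0, "z": -1, "wx": 0, "wy": 0, "wz": 0, "fingers": 20},
    {"x": 0, "y": 0, "z": -1.5, "wx": 0, "wy": 0, "wz": 0, "fingers": 20},
    {"x": 0, "y": 0, "z": -2.5, "wx": 0, "wy": 0, "wz": 0, "fingers": 20},
    {"x": 0, "y": 0, "z": -3, "wx": 0, "wy": 0, "wz": 0, "fingers": 20},
    {"x": 4, "y": -0.2, "z": 0, "wx": 0, "wy": 0, "wz": 0, "fingers": 20},
    {"x": 4, "y": -0.2, "z": 0, "wx": 0, "wy": 0, "wz": 0, "fingers": 20},
    {"x": 4, "y": -0.2, "z": 0, "wx": 0, "wy": 0, "wz": 0, "fingers": 20},
    {"x": 2.9, "y": -0.1, "z": 0, "wx": 0, "wy": 0, "wz": 0, "fingers": 20}
  ]
}}

```text
t: 18.7
position: [0.5614, -0.3557, 0.1673]
tool_rot: [[1.0, 0.0, 0.002], [0.0, -1.0, -0.001], [0.002, 0.001, -1.0]]
contact_force: [0.4, 0.3, -0.6]
gripper_width: 0.289
grasp_force: 30.0
```

Request:
{"method": "jog_arm", "body": {
  "rows": [
    {"x": 0, "y": 0, "z": 0, "wx": 0, "wy": 0, "wz": 0, "fingers": 20},
    {"x": 0, "y": 0, "z": 0, "wx": 0, "wy": 0, "wz": 0, "fingers": 20},
    {"x": 0, "y": 0, "z": 0, "wx": 0, "wy": 0, "wz": 0, "fingers": 20},
    {"x": 0, "y": 0, "z": 0, "wx": 0, "wy": 0, "wz": 0, "fingers": 20}
  ]
}}

```text
t: 19.1
position: [0.5579, -0.3563, 0.1658]
tool_rot: [[1.0, -0.002, -0.0], [-0.002, -1.0, -0.0], [-0.0, 0.0, -1.0]]
contact_force: [0.4, -0.6, -1.5]
gripper_width: 0.284
grasp_force: 30.0
```

Run:
```python
from h import *
st,d=snap("wrist"); go(.559,-.3557,.0835,0)
cv2.imwrite("pics/c5.png",cv2.resize(d["img"][140:340,160:430],None,fx=2.9,fy=2.9,interpolation=cv2.INTER_CUBIC)[...,::-1])
```

```text
pos [ 0.558  -0.3563  0.1658] yaw -0.1 tilt [-0.     -0.0001] -> shift [ 0.11 -0.06  8.23] wz -0.1 t 19.15
```

View pics/c5.png

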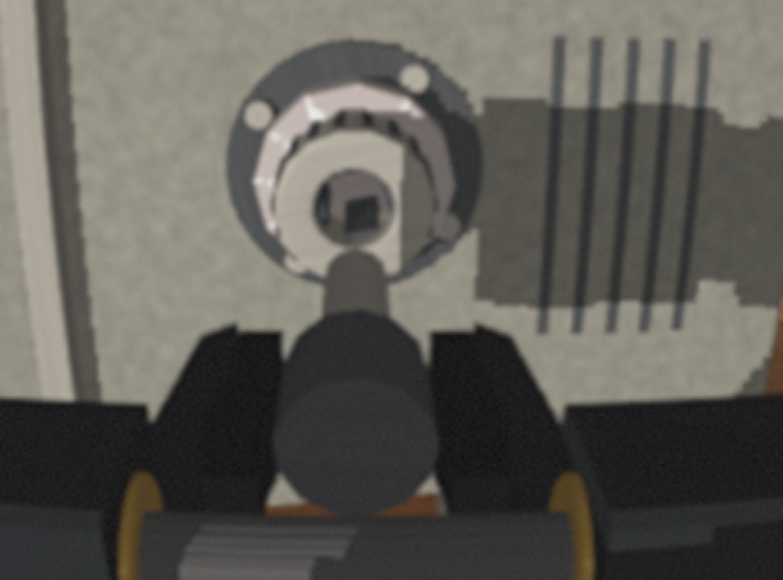

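The drum is held upright, its head at (356,440) and foot at (356,265) in the crop. The nut's hole is open at (354,207).

Run:
```python
from h import *
st,d=snap("wrist")
f=lambda a,b,z: at(d,160+(a+.5)/2.9-.5,140+(b+.5)/2.9-.5,z,st)
print("nut hole",f(354,207,.072).round(4),"foot tip",f(356,270,.1145).round(4),"nut disc",f(354,205,.072).round(4))
go(.559,-.3557,.0835,0)
```

```text
nut hole [ 0.5592 -0.3554  0.072 ] foot tip [ 0.5581 -0.3559  0.1145] nut disc [ 0.5598 -0.3554  0.072 ]
pos [ 0.558  -0.3563  0.1657] yaw -0.1 tilt [-0.     -0.0001] -> shift [ 0.1  -0.06  8.22] wz -0.1 t 19.2
```

Request:
{"method": "jog_arm", "body": {
  "rows": [
    {"x": 0.1, "y": 0, "z": 2, "wx": 0, "wy": 0, "wz": 0, "fingers": 20},
    {"x": 0, "y": 0, "z": 1.5, "wx": 0, "wy": 0, "wz": 0, "fingers": 20},
    {"x": 0, "y": 0, "z": 0, "wx": 0, "wy": 0, "wz": 0, "fingers": 20},
    {"x": 0, "y": 0, "z": 0, "wx": 0, "wy": 0, "wz": 0, "fingers": 20}
  ]
}}

```text
t: 19.6
position: [0.5594, -0.3558, 0.1298]
tool_rot: [[1.0, -0.001, -0.001], [-0.001, -1.0, 0.001], [-0.001, -0.001, -1.0]]
contact_force: [0.4, 0.3, -1.0]
gripper_width: 0.282
grasp_force: 30.0
```

Aligned. Lower in steps.

Request:
{"method": "jog_arm", "body": {
  "rows": [
    {"x": 0, "y": 0, "z": 0.6, "wx": 0, "wy": 0, "wz": 0, "fingers": 20},
    {"x": 0, "y": 0, "z": 0.6, "wx": 0, "wy": 0, "wz": 0, "fingers": 20},
    {"x": 0, "y": 0, "z": 0.6, "wx": 0, "wy": 0, "wz": 0, "fingers": 20},
    {"x": 0, "y": 0, "z": 0.6, "wx": 0, "wy": 0, "wz": 0, "fingers": 20},
    {"x": 0, "y": 0, "z": 0, "wx": 0, "wy": 0, "wz": 0, "fingers": 20}
  ]
}}

```text
t: 20.1
position: [0.5592, -0.3554, 0.1049]
tool_rot: [[1.0, -0.001, -0.002], [-0.001, -1.0, 0.001], [-0.002, -0.001, -1.0]]
contact_force: [-0.3, 0.3, -1.7]
gripper_width: 0.288
grasp_force: 30.0
```

Request:
{"method": "jog_arm", "body": {
  "rows": [
    {"x": 0, "y": 0, "z": 0.6, "wx": 0, "wy": 0, "wz": 0, "fingers": 20},
    {"x": 0, "y": 0, "z": 0.6, "wx": 0, "wy": 0, "wz": 0, "fingers": 20},
    {"x": 0, "y": 0, "z": 0.6, "wx": 0, "wy": 0, "wz": 0, "fingers": 20},
    {"x": 0, "y": 0, "z": 0.4, "wx": 0, "wy": 0, "wz": 0, "fingers": 20},
    {"x": 0, "y": 0, "z": 0, "wx": 0, "wy": 0, "wz": 0, "fingers": 20},
    {"x": 0, "y": 0, "z": 0, "wx": 0, "wy": 0, "wz": 0, "fingers": 20}
  ]
}}

```text
t: 20.7
position: [0.5599, -0.356, 0.0843]
tool_rot: [[1.0, -0.001, -0.0], [-0.001, -1.0, 0.0], [-0.0, -0.0, -1.0]]
contact_force: [0.0, 0.3, -0.9]
gripper_width: 0.287
grasp_force: 30.0
```

Request:
{"method": "jog_arm", "body": {
  "rows": [
    {"x": 0, "y": 0, "z": 0.15, "wx": 0, "wy": 0, "wz": 0, "fingers": 20},
    {"x": 0, "y": 0, "z": 0.1, "wx": 0, "wy": 0, "wz": 0, "fingers": 20},
    {"x": 0, "y": 0, "z": 0, "wx": 0, "wy": 0, "wz": 0, "fingers": 20}
  ]
}}

```text
t: 21.0
position: [0.5605, -0.3563, 0.0832]
tool_rot: [[1.0, -0.001, 0.001], [-0.001, -1.0, -0.001], [0.001, 0.001, -1.0]]
contact_force: [-0.6, 1.1, 5.7]
gripper_width: 0.285
grasp_force: 30.0
```

Request:
{"method": "jog_arm", "body": {
  "rows": [
    {"x": 0, "y": 0, "z": 0, "wx": 0, "wy": 0, "wz": 0, "fingers": 100},
    {"x": 0, "y": 0, "z": 0, "wx": 0, "wy": 0, "wz": 0, "fingers": 100},
    {"x": 0, "y": 0, "z": 0, "wx": 0, "wy": 0, "wz": 0, "fingers": 100},
    {"x": 0, "y": 0, "z": 0, "wx": 0, "wy": 0, "wz": -8.5, "fingers": 100},
    {"x": 0, "y": 0, "z": 0, "wx": 0, "wy": 0, "wz": -8.5, "fingers": 100},
    {"x": 0, "y": 0, "z": 0, "wx": 0, "wy": 0, "wz": -8.5, "fingers": 100},
    {"x": 0, "y": 0, "z": 0, "wx": 0, "wy": 0, "wz": -8.5, "fingers": 100},
    {"x": 0, "y": 0, "z": 0, "wx": 0, "wy": 0, "wz": -8.5, "fingers": 100}
  ]
}}

```text
t: 21.8
position: [0.5597, -0.3559, 0.0816]
tool_rot: [[0.734, 0.68, -0.0], [0.68, -0.734, 0.0], [-0.0, -0.0, -1.0]]
contact_force: [-0.4, 0.3, 0.2]
gripper_width: 0.986
grasp_force: 0.0
```

Request:
{"method": "jog_arm", "body": {
  "rows": [
    {"x": 0, "y": 0, "z": 0, "wx": 0, "wy": 0, "wz": -8.5, "fingers": 100},
    {"x": 0, "y": 0, "z": 0, "wx": 0, "wy": 0, "wz": -8.5, "fingers": 100},
    {"x": 0, "y": 0, "z": 0, "wx": 0, "wy": 0, "wz": -8.5, "fingers": 100},
    {"x": 0, "y": 0, "z": 0, "wx": 0, "wy": 0, "wz": 0, "fingers": 100},
    {"x": 0, "y": 0, "z": 0, "wx": 0, "wy": 0, "wz": 0, "fingers": 100}
  ]
}}

```text
t: 22.3
position: [0.5598, -0.3559, 0.0817]
tool_rot: [[0.379, 0.925, -0.0], [0.925, -0.379, 0.0], [0.0, -0.0, -1.0]]
contact_force: [-0.1, -0.4, 0.0]
gripper_width: 1.001
grasp_force: 0.0
```

```bash
python3 -c "
from h import *
go(.559,-.3557,.054,68); print(r.state()['q'])"
```

```text
pos [ 0.5598 -0.3559  0.0817] yaw 67.73 tilt [-0.0002  0.0002] -> shift [-0.01 -0.08  2.77] wz -0.27 t 22.3
[-7.44929320e-01  5.36679203e-01  1.47494605e+00 -7.27130388e-07
  1.13023071e+00 -3.56238277e-01]
```

Request:
{"method": "jog_arm", "body": {
  "squeeze": 45,
  "rows": [
    {"x": 0, "y": -0.05, "z": 1.5, "wx": 0, "wy": 0, "wz": 0, "fingers": 100},
    {"x": 0, "y": 0, "z": 1.3, "wx": 0, "wy": 0, "wz": 0, "fingers": 100},
    {"x": 0, "y": 0, "z": 0, "wx": 0, "wy": 0, "wz": 0, "fingers": 60},
    {"x": 0, "y": 0, "z": 0, "wx": 0, "wy": 0, "wz": 0, "fingers": 60},
    {"x": 0, "y": 0, "z": 0, "wx": 0, "wy": 0, "wz": 0, "fingers": 40},
    {"x": 0, "y": 0, "z": 0, "wx": 0, "wy": 0, "wz": 0, "fingers": 40},
    {"x": 0, "y": 0, "z": 0, "wx": 0, "wy": 0, "wz": 0, "fingers": 40},
    {"x": 0, "y": 0, "z": 0, "wx": 0, "wy": 0, "wz": 0, "fingers": 40}
  ]
}}

```text
t: 23.1
position: [0.5585, -0.3555, 0.0541]
tool_rot: [[0.375, 0.927, -0.002], [0.927, -0.375, 0.001], [-0.0, -0.002, -1.0]]
contact_force: [-0.1, -0.1, 12.7]
gripper_width: 0.484
grasp_force: 45.4
```

Request:
{"method": "jog_arm", "body": {
  "rows": [
    {"x": 0, "y": 0, "z": 0, "wx": 0, "wy": 0, "wz": 4, "fingers": 40},
    {"x": 0, "y": 0, "z": 0, "wx": 0, "wy": 0, "wz": 8, "fingers": 40},
    {"x": 0, "y": 0, "z": 0, "wx": 0, "wy": 0, "wz": 8, "fingers": 40},
    {"x": 0, "y": 0, "z": 0, "wx": 0, "wy": 0, "wz": 8, "fingers": 40},
    {"x": 0, "y": 0, "z": 0, "wx": 0, "wy": 0, "wz": 8, "fingers": 40},
    {"x": 0, "y": 0, "z": 0, "wx": 0, "wy": 0, "wz": 8, "fingers": 40},
    {"x": 0, "y": 0, "z": 0, "wx": 0, "wy": 0, "wz": 8, "fingers": 40},
    {"x": 0, "y": 0, "z": 0, "wx": 0, "wy": 0, "wz": 8, "fingers": 40}
  ]
}}

```text
t: 23.9
position: [0.5587, -0.3558, 0.0542]
tool_rot: [[0.991, 0.133, -0.001], [0.133, -0.991, 0.0], [-0.001, -0.0, -1.0]]
contact_force: [-3.1, 0.5, 2.5]
gripper_width: 0.483
grasp_force: 45.0
```

Request:
{"method": "jog_arm", "body": {
  "rows": [
    {"x": 0, "y": 0, "z": 0, "wx": 0, "wy": 0, "wz": 8, "fingers": 40},
    {"x": 0, "y": 0, "z": 0, "wx": 0, "wy": 0, "wz": 8, "fingers": 40},
    {"x": 0, "y": 0, "z": 0, "wx": 0, "wy": 0, "wz": 8, "fingers": 40},
    {"x": 0, "y": 0, "z": 0, "wx": 0, "wy": 0, "wz": 8, "fingers": 40},
    {"x": 0, "y": 0, "z": 0, "wx": 0, "wy": 0, "wz": 8, "fingers": 40},
    {"x": 0, "y": 0, "z": 0, "wx": 0, "wy": 0, "wz": 8, "fingers": 40},
    {"x": 0, "y": 0, "z": 0, "wx": 0, "wy": 0, "wz": 0, "fingers": 40}
  ]
}}

```text
t: 24.6
position: [0.5587, -0.356, 0.0542]
tool_rot: [[0.765, -0.644, -0.001], [-0.644, -0.765, 0.0], [-0.001, 0.001, -1.0]]
contact_force: [-5.1, -0.4, 4.0]
gripper_width: 0.48
grasp_force: 45.0
```

```bash
python3 -c "
from h import *
go(.559,-.3557,.054,-40); s=r.state(); print(s['ft_torque'],s['contact_force'],s['q'],s['tau'][5])"
```

```text
pos [ 0.5587 -0.356   0.0542] yaw -40.13 tilt [-0.0012  0.    ] -> shift [ 0.   -0.04  0.02] wz -0.13 t 24.6
[ 0.27001793  0.69777628 -0.09406438] [-5.05975693 -0.4295049   3.95586243] [-7.45762462e-01  5.72472705e-01  1.48463097e+00 -8.49573762e-04
  1.08537202e+00  1.52576359e+00] 1.3391088321805
```

Request:
{"method": "jog_arm", "body": {
  "rows": [
    {"x": 0, "y": 0, "z": 0, "wx": 0, "wy": 0, "wz": 4, "fingers": 40},
    {"x": 0, "y": 0, "z": 0, "wx": 0, "wy": 0, "wz": 3, "fingers": 40},
    {"x": 0, "y": 0, "z": 0, "wx": 0, "wy": 0, "wz": 0, "fingers": 40}
  ]
}}

```text
t: 24.9
position: [0.5587, -0.356, 0.0542]
tool_rot: [[0.683, -0.73, -0.001], [-0.73, -0.683, 0.0], [-0.001, 0.001, -1.0]]
contact_force: [-5.2, -0.9, 4.6]
gripper_width: 0.483
grasp_force: 45.0
```

```bash
python3 -c "
from h import *
go(.559,-.3557,.054,-47); s=r.state(); print(s['ft_torque'],s['q'][5])"
```

```text
pos [ 0.5587 -0.356   0.0542] yaw -46.89 tilt [-0.0012  0.    ] -> shift [-0.   -0.05  0.02] wz 0.11 t 24.9
[ 0.23626017  0.67153646 -0.08958178] 1.6437964598063493
```

Request:
{"method": "jog_arm", "body": {
  "rows": [
    {"x": 0, "y": 0, "z": 0, "wx": 0, "wy": 0, "wz": 3, "fingers": 40},
    {"x": 0, "y": 0, "z": 0, "wx": 0, "wy": 0, "wz": 1.5, "fingers": 40},
    {"x": 0, "y": 0, "z": 0, "wx": 0, "wy": 0, "wz": 0, "fingers": 40}
  ]
}}

```text
t: 25.2
position: [0.5587, -0.356, 0.0542]
tool_rot: [[0.625, -0.781, -0.001], [-0.781, -0.625, -0.0], [-0.001, 0.001, -1.0]]
contact_force: [-5.4, -0.4, 3.7]
gripper_width: 0.482
grasp_force: 45.0
```

```bash
python3 -c "
from h import *
go(.559,-.3557,.054,-51.5); s=r.state(); print(s['ft_torque'],s['q'][5],s['contact_force'])"
```

```text
pos [ 0.5587 -0.356   0.0542] yaw -51.34 tilt [-0.0013 -0.    ] -> shift [-0.01 -0.05  0.02] wz 0.16 t 25.2
[0.24274182 0.66698941 0.01169958] 1.7215398355396982 [-5.36203695 -0.3725591   3.67059898]
```

Request:
{"method": "jog_arm", "body": {
  "rows": [
    {"x": 0, "y": 0, "z": 0, "wx": 0, "wy": 0, "wz": 0, "fingers": 100},
    {"x": 0, "y": 0, "z": 0, "wx": 0, "wy": 0, "wz": 0, "fingers": 100},
    {"x": 0, "y": 0, "z": 0, "wx": 0, "wy": 0, "wz": 0, "fingers": 100},
    {"x": 0, "y": 0, "z": -4, "wx": 0, "wy": 0, "wz": 0, "fingers": 100},
    {"x": 0, "y": 0, "z": -4, "wx": 0, "wy": 0, "wz": 0, "fingers": 100},
    {"x": 0, "y": 0, "z": -4, "wx": 0, "wy": 0, "wz": -8, "fingers": 100},
    {"x": 0, "y": 0, "z": -2, "wx": 0, "wy": 0, "wz": -8, "fingers": 100},
    {"x": 0, "y": 0, "z": 0, "wx": 0, "wy": 0, "wz": -7.5, "fingers": 70}
  ]
}}

```text
t: 26.0
position: [0.5616, -0.3573, 0.1991]
tool_rot: [[0.886, -0.464, 0.006], [-0.464, -0.886, -0.006], [0.008, 0.002, -1.0]]
contact_force: [-0.4, 0.1, 0.1]
gripper_width: 0.933
grasp_force: 0.0
```

Run:
```python
from h import *
s,t=snap("top"); [print(x) for x in slabs(t)]
H=hsv(t).astype(int); print([H[v,u].tolist() for u,v in [(275,155),(248,150),(275,121),(230,150),(235,180),(309,150),(275,187)]])
m=np.zeros(H.shape[:2],bool); m[112:205,225:311]=(H[...,1]>70)[112:205,225:311]
m=cv2.morphologyEx(m.astype(np.uint8),cv2.MORPH_OPEN,np.ones((5,5)))
for z in (.03,.052): print("tray",z,rects(t,m,z,800))
# heading of light box -y edge / grinder edges from wrist-scale features: use top image edge rows
g=cv2.cvtColor(t["img"],cv2.COLOR_RGB2GRAY).astype(int)
for v in (130,180,230,250): 
    k=np.abs(np.diff(cv2.GaussianBlur(g.astype(np.uint8),(3,3),0)[v,305:340].astype(int))); print(v,[305+int(i) for i in np.argsort(k)[-6:]])
go(.491,.4336,.2,-28)
```

```text
(0.4041, 0.3155, 56, 38, 0.4, [206.0, 221.0])
(0.4067, 0.2138, 59, 35, -25.7, [241.0, 220.0])
(0.4926, 0.3478, 60, 38, -21.2, [196.0, 190.0])
(0.491, 0.4336, 59, 38, -28.1, [167.0, 190.0])
[[18, 96, 199], [17, 97, 173], [18, 105, 158], [21, 40, 224], [21, 37, 225], [34, 14, 142], [18, 94, 201]]
tray 0.03 [(0.609, 0.1186, 215, 171, -4.4, [274.0, 154.0])]
tray 0.052 [(0.6042, 0.1189, 211, 168, -4.4, [274.0, 154.0])]
130 [306, 311, 314, 315, 310, 307]
180 [329, 305, 314, 315, 311, 310]
230 [314, 336, 338, 311, 310, 337]
250 [313, 305, 309, 306, 308, 307]
pos [ 0.5607 -0.3566  0.1968] yaw -27.28 tilt [ 0.004  -0.0033] -> shift [-42.41 -67.03  -0.61] wz 0.72 t 26.05
```

Request:
{"method": "jog_arm", "body": {
  "rows": [
    {"x": -2.5, "y": -4, "z": 0, "wx": 0, "wy": 0, "wz": 0.7, "fingers": 70},
    {"x": -2.5, "y": -4, "z": 0, "wx": 0, "wy": 0, "wz": 0, "fingers": 70},
    {"x": -2.5, "y": -4, "z": 0, "wx": 0, "wy": 0, "wz": 0, "fingers": 70},
    {"x": -2.5, "y": -4, "z": 0, "wx": 0, "wy": 0, "wz": 0, "fingers": 70},
    {"x": -2.5, "y": -4, "z": 0, "wx": 0, "wy": 0, "wz": 0, "fingers": 70},
    {"x": -2.5, "y": -4, "z": 0, "wx": 0, "wy": 0, "wz": 0, "fingers": 70},
    {"x": -2.5, "y": -4, "z": 0, "wx": 0, "wy": 0, "wz": 0, "fingers": 70},
    {"x": -2.5, "y": -4, "z": 0, "wx": 0, "wy": 0, "wz": 0, "fingers": 70}
  ]
}}

```text
t: 26.85
position: [0.5366, 0.023, 0.1934]
tool_rot: [[0.876, -0.482, -0.0], [-0.482, -0.876, 0.0], [-0.0, -0.0, -1.0]]
contact_force: [0.6, -0.5, -0.5]
gripper_width: 0.698
grasp_force: 0.0
```

Request:
{"method": "jog_arm", "body": {
  "rows": [
    {"x": -2.5, "y": -4, "z": 0, "wx": 0, "wy": 0, "wz": 0, "fingers": 70},
    {"x": -2.5, "y": -4, "z": 0, "wx": 0, "wy": 0, "wz": 0, "fingers": 70},
    {"x": -2.5, "y": -4, "z": 0, "wx": 0, "wy": 0, "wz": 0, "fingers": 70},
    {"x": -2.5, "y": -4, "z": 0, "wx": 0, "wy": 0, "wz": 0, "fingers": 70},
    {"x": -2.5, "y": -4, "z": 0, "wx": 0, "wy": 0, "wz": 0, "fingers": 70},
    {"x": -2.5, "y": -4, "z": 0, "wx": 0, "wy": 0, "wz": 0, "fingers": 70},
    {"x": -2.5, "y": -4, "z": 0, "wx": 0, "wy": 0, "wz": 0, "fingers": 70},
    {"x": 0, "y": 0, "z": 0, "wx": 0, "wy": 0, "wz": 0, "fingers": 70}
  ]
}}

```text
t: 27.65
position: [0.5167, 0.3559, 0.1931]
tool_rot: [[0.879, -0.477, -0.001], [-0.477, -0.879, 0.002], [-0.001, -0.001, -1.0]]
contact_force: [0.6, -0.2, -0.1]
gripper_width: 0.698
grasp_force: 0.0
```

Request:
{"method": "jog_arm", "body": {
  "rows": [
    {"x": -2.5, "y": -3.5, "z": 0, "wx": 0, "wy": 0, "wz": 0, "fingers": 70},
    {"x": 0, "y": 0, "z": 0, "wx": 0, "wy": 0, "wz": 0, "fingers": 70},
    {"x": 0, "y": 0, "z": 0, "wx": 0, "wy": 0, "wz": 0, "fingers": 70},
    {"x": 0, "y": 0, "z": 0, "wx": 0, "wy": 0, "wz": 0, "fingers": 70}
  ]
}}

```text
t: 28.05
position: [0.5134, 0.3922, 0.1934]
tool_rot: [[0.876, -0.482, -0.001], [-0.482, -0.876, -0.001], [-0.0, 0.001, -1.0]]
contact_force: [-0.4, 0.4, -0.1]
gripper_width: 0.703
grasp_force: 0.0
```

Run:
```python
from h import *
st,d=snap("wrist","w6"); go(.491,.4336,.04,-28)
H=hsv(d).astype(int); print(H[180:240:6,275:290:14].tolist())
```

```text
pos [0.5135 0.392  0.1935] yaw -28.82 tilt [-0.0005 -0.0006] -> shift [-3.98 -2.57 15.35] wz -0.82 t 28.1
[[[20, 61, 181], [20, 61, 181]], [[21, 60, 180], [21, 59, 181]], [[21, 61, 181], [21, 58, 180]], [[22, 56, 100], [21, 61, 181]], [[19, 74, 76], [21, 61, 177]], [[16, 82, 78], [20, 61, 180]], [[15, 96, 74], [20, 61, 181]], [[14, 102, 75], [20, 60, 179]], [[15, 121, 74], [20, 60, 175]], [[14, 126, 73], [20, 58, 180]]]
```

View pics/w6.png

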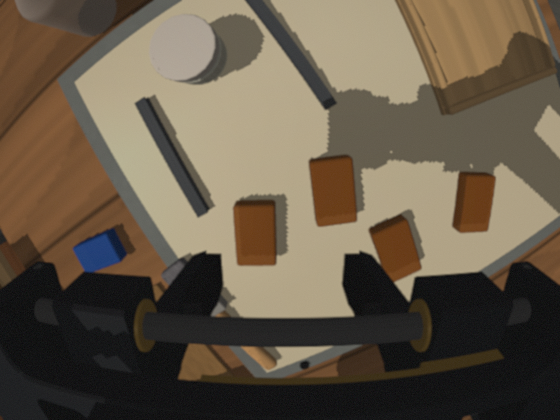

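The wrist view shows all four amber slabs at (256,233), (333,190), (395,247) and (474,202), with the tray at the upper right. The came bars, jar and brush are clear of them.

```bash
cat >> h.py <<'E'
def wslabs(d,st,z=.050,box=(140,290,225,520)):
    H=hsv(d).astype(int); m=(H[...,0]<17)&(H[...,1]>150)&(H[...,2]>60); o=np.zeros_like(m); o[box[0]:box[1],box[2]:box[3]]=1
    m=cv2.morphologyEx((m&o).astype(np.uint8),cv2.MORPH_OPEN,np.ones((5,5)))
    return rects(d,m,z,200,st)
E
python3 - <<'E'
from h import *
st,d=snap("wrist"); [print(x) for x in wslabs(d,st)]
go(.491,.4336,.04,-28)
E
```

```text
(0.4068, 0.3181, 64, 39, -4.5, [396.0, 249.0])
(0.492, 0.4341, 62, 37, -28.9, [255.0, 234.0])
(0.4112, 0.2196, 62, 47, -27.7, [473.0, 202.0])
(0.4943, 0.3488, 63, 38, -21.0, [333.0, 190.0])
pos [0.5137 0.392  0.1937] yaw -28.84 tilt [-0.0003 -0.0004] -> shift [-3.99 -2.56 15.37] wz -0.84 t 28.15
```

Request:
{"method": "jog_arm", "body": {
  "squeeze": 20,
  "rows": [
    {"x": -3.9, "y": -2.6, "z": 0, "wx": 0, "wy": 0, "wz": 0, "fingers": 70},
    {"x": 0, "y": 0, "z": 4, "wx": 0, "wy": 0, "wz": 0, "fingers": 70},
    {"x": 0, "y": 0, "z": 5, "wx": 0, "wy": 0, "wz": 0, "fingers": 70},
    {"x": 0, "y": 0, "z": 4, "wx": 0, "wy": 0, "wz": 0, "fingers": 70},
    {"x": 0, "y": 0, "z": 2.3, "wx": 0, "wy": 0, "wz": 0, "fingers": 70},
    {"x": 0, "y": 0, "z": 0, "wx": 0, "wy": 0, "wz": 0, "fingers": 70},
    {"x": 0, "y": 0, "z": 0, "wx": 0, "wy": 0, "wz": 0, "fingers": 35},
    {"x": 0, "y": 0, "z": 0, "wx": 0, "wy": 0, "wz": 0, "fingers": 35}
  ]
}}

```text
t: 28.95
position: [0.4934, 0.4354, 0.0433]
tool_rot: [[0.877, -0.481, 0.003], [-0.481, -0.877, 0.002], [0.002, -0.003, -1.0]]
contact_force: [-0.8, 1.0, 1.1]
gripper_width: 0.548
grasp_force: 0.0
```

Request:
{"method": "jog_arm", "body": {
  "rows": [
    {"x": 0, "y": 0, "z": 0, "wx": 0, "wy": 0, "wz": 0, "fingers": 35},
    {"x": 0, "y": 0, "z": 0, "wx": 0, "wy": 0, "wz": 0, "fingers": 35},
    {"x": 0, "y": 0, "z": 0, "wx": 0, "wy": 0, "wz": 0, "fingers": 35}
  ]
}}

```text
t: 29.25
position: [0.4931, 0.4354, 0.0433]
tool_rot: [[0.877, -0.481, 0.003], [-0.481, -0.877, 0.001], [0.002, -0.003, -1.0]]
contact_force: [-1.3, -2.0, 7.4]
gripper_width: 0.45
grasp_force: 20.0
```

Request:
{"method": "jog_arm", "body": {
  "rows": [
    {"x": 0, "y": 0, "z": -3, "wx": 0, "wy": 0, "wz": 0, "fingers": 35},
    {"x": 0, "y": 0, "z": -4, "wx": 0, "wy": 0, "wz": 0, "fingers": 35},
    {"x": 0, "y": 0, "z": -4, "wx": 0, "wy": 0, "wz": 0, "fingers": 35},
    {"x": 0, "y": 0, "z": 0, "wx": 0, "wy": 0, "wz": -8.2, "fingers": 35},
    {"x": 0, "y": 0, "z": 0, "wx": 0, "wy": 0, "wz": -8.2, "fingers": 35},
    {"x": 0, "y": 0, "z": 0, "wx": 0, "wy": 0, "wz": -8.1, "fingers": 35},
    {"x": 0, "y": 0, "z": 0, "wx": 0, "wy": 0, "wz": 0, "fingers": 35}
  ]
}}

```text
t: 29.95
position: [0.4916, 0.4349, 0.1514]
tool_rot: [[0.997, -0.073, 0.001], [-0.073, -0.997, 0.0], [0.001, -0.0, -1.0]]
contact_force: [0.2, 0.2, -0.8]
gripper_width: 0.449
grasp_force: 20.0
```

```bash
python3 -c "
from h import *
go(.5626,.1554,.15,-4.4)"
```

```text
pos [0.4916 0.4349 0.1514] yaw -4.16 tilt [0.0005 0.0005] -> shift [ 9.11 27.37  0.13] wz 0.24 t 29.95
```

Request:
{"method": "jog_arm", "body": {
  "rows": [
    {"x": 1.5, "y": 4.5, "z": 0, "wx": 0, "wy": 0, "wz": 0.2, "fingers": 35},
    {"x": 1.5, "y": 4.5, "z": 0, "wx": 0, "wy": 0, "wz": 0, "fingers": 35},
    {"x": 1.5, "y": 4.5, "z": 0, "wx": 0, "wy": 0, "wz": 0, "fingers": 35},
    {"x": 1.5, "y": 4.5, "z": 0, "wx": 0, "wy": 0, "wz": 0, "fingers": 35},
    {"x": 1.5, "y": 4.7, "z": 0, "wx": 0, "wy": 0, "wz": 0, "fingers": 35},
    {"x": 1.6, "y": 4.7, "z": 0, "wx": 0, "wy": 0, "wz": 0, "fingers": 35},
    {"x": 0, "y": 0, "z": 0, "wx": 0, "wy": 0, "wz": 0, "fingers": 35},
    {"x": 0, "y": 0, "z": 0, "wx": 0, "wy": 0, "wz": 0, "fingers": 35}
  ]
}}

```text
t: 30.75
position: [0.5617, 0.1535, 0.1511]
tool_rot: [[0.997, -0.083, 0.0], [-0.083, -0.997, 0.0], [0.0, -0.0, -1.0]]
contact_force: [-0.1, 0.5, -1.3]
gripper_width: 0.448
grasp_force: 20.0
```

Run:
```python
from h import *
st,d=snap("wrist","w7"); go(.5626,.1554,.06,-4.4)
```

```text
pos [0.5613 0.1547 0.151 ] yaw -4.63 tilt [-0.      0.0005] -> shift [ 0.12 -0.07  9.1 ] wz -0.23 t 30.8
```

View pics/w7.png

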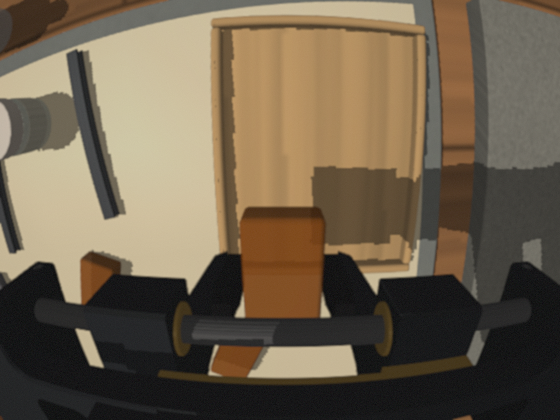

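The slab is held over the tray. The tray's rim corners are at about (212,21), (425,28) and (410,271).

Run:
```python
from h import *
st,d=snap("wrist")
P=np.array([at(d,u,v,.052,st)[:2] for u,v in [(212,21),(425,28),(410,271)]]); print(P.round(4))
print(np.linalg.norm(P[0]-P[1]),np.linalg.norm(P[1]-P[2]))
c=(P[0]+P[2])/2; ey=P[0]-P[1]; a=np.degrees(np.arctan2(-ey[0],ey[1])); e=P[1]-P[2]; print("centre",c.round(4),"ang",a,np.degrees(np.arctan2(e[1],e[0])))
# heading of the fixed surfaces: light box -y edge (435,?) grinder +y edge
g=cv2.GaussianBlur(cv2.cvtColor(d["img"],cv2.COLOR_RGB2GRAY),(5,5),0).astype(int)
for v in (60,140,180,230):
    k=np.diff(g[v,415:500]); print(v,415+k.argmin(),at(d,415+k.argmin(),v,.03,st).round(4),415+k.argmax(),at(d,415+k.argmax(),v,.028,st).round(4))
```

```text
[[0.7135 0.1956]
 [0.7018 0.0317]
 [0.4954 0.0459]]
0.1642732216325967 0.20682202128396254
centre [0.6044 0.1208] ang -4.094304389660225 -3.922759642034199
60 426 [0.6784 0.0231 0.03  ] 418 [0.6783 0.0299 0.028 ]
140 424 [0.6083 0.0283 0.03  ] 416 [0.6083 0.0352 0.028 ]
180 416 [0.573  0.0359 0.03  ] 487 [ 0.5685 -0.0442  0.028 ]
230 420 [0.525  0.0295 0.03  ] 439 [0.522  0.0079 0.028 ]
```

Request:
{"method": "jog_arm", "body": {
  "rows": [
    {"x": 0.1, "y": -0.15, "z": 4, "wx": 0, "wy": 0, "wz": 0, "fingers": 35},
    {"x": 0, "y": 0, "z": 3.5, "wx": 0, "wy": 0, "wz": 0, "fingers": 35},
    {"x": 0, "y": 0, "z": 1.5, "wx": 0, "wy": 0, "wz": 0, "fingers": 35},
    {"x": 0, "y": 0, "z": 0.7, "wx": 0, "wy": 0, "wz": 0, "fingers": 35},
    {"x": 0, "y": 0, "z": 0, "wx": 0, "wy": 0, "wz": 0, "fingers": 35},
    {"x": 0, "y": 0, "z": 0, "wx": 0, "wy": 0, "wz": 0, "fingers": 35}
  ]
}}

```text
t: 31.45
position: [0.5636, 0.1566, 0.0554]
tool_rot: [[0.997, -0.077, 0.002], [-0.077, -0.997, 0.0], [0.002, -0.0, -1.0]]
contact_force: [0.0, -0.2, -2.2]
gripper_width: 0.45
grasp_force: 20.0
```

Request:
{"method": "jog_arm", "body": {
  "rows": [
    {"x": 0, "y": 0, "z": 0.25, "wx": 0, "wy": 0, "wz": 0, "fingers": 35},
    {"x": 0, "y": 0, "z": 0.15, "wx": 0, "wy": 0, "wz": 0, "fingers": 35},
    {"x": 0, "y": 0, "z": 0, "wx": 0, "wy": 0, "wz": 0, "fingers": 35}
  ]
}}

```text
t: 31.75
position: [0.5635, 0.1561, 0.0513]
tool_rot: [[0.997, -0.078, 0.002], [-0.078, -0.997, 0.0], [0.002, -0.0, -1.0]]
contact_force: [-1.5, 0.0, 4.4]
gripper_width: 0.451
grasp_force: 20.0
```

Request:
{"method": "jog_arm", "body": {
  "rows": [
    {"x": 0, "y": 0, "z": 0, "wx": 0, "wy": 0, "wz": 0, "fingers": 53},
    {"x": 0, "y": 0, "z": 0, "wx": 0, "wy": 0, "wz": 0, "fingers": 53},
    {"x": 0, "y": 0, "z": 0, "wx": 0, "wy": 0, "wz": 0, "fingers": 53},
    {"x": 0, "y": 0, "z": -3, "wx": 0, "wy": 0, "wz": 0, "fingers": 53},
    {"x": 0, "y": 0, "z": -4, "wx": 0, "wy": 0, "wz": 0, "fingers": 70},
    {"x": 0, "y": 0, "z": -3, "wx": 0, "wy": 0, "wz": 8.3, "fingers": 70},
    {"x": 0, "y": 0, "z": 0, "wx": 0, "wy": 0, "wz": 8.3, "fingers": 70}
  ]
}}

```text
t: 32.45
position: [0.5657, 0.1563, 0.1551]
tool_rot: [[0.931, -0.364, 0.009], [-0.364, -0.931, 0.001], [0.008, -0.004, -1.0]]
contact_force: [0.7, -0.2, 0.4]
gripper_width: 0.698
grasp_force: 0.0
```

Run:
```python
from h import *
s,t=snap("top"); [print(x) for x in slabs(t)]
go(.4945,.349,.15,-21)
```

```text
(0.4041, 0.3154, 56, 38, 0.4, [206.0, 221.0])
(0.4924, 0.3479, 59, 38, -21.2, [196.0, 190.0])
(0.5519, 0.1576, 36, 35, 0.5, [261.0, 171.0])
pos [0.5643 0.1562 0.1528] yaw -21.79 tilt [0.0054 0.0003] -> shift [-13.64 -15.31   0.25] wz -0.79 t 32.5
```

Request:
{"method": "jog_arm", "body": {
  "rows": [
    {"x": -2.7, "y": -3.1, "z": 0, "wx": 0, "wy": 0, "wz": -0.8, "fingers": 70},
    {"x": -2.7, "y": -3.1, "z": 0, "wx": 0, "wy": 0, "wz": 0, "fingers": 70},
    {"x": -2.7, "y": -3.1, "z": 0, "wx": 0, "wy": 0, "wz": 0, "fingers": 70},
    {"x": -2.7, "y": -3, "z": 0, "wx": 0, "wy": 0, "wz": 0, "fingers": 70},
    {"x": -2.7, "y": -3, "z": 0, "wx": 0, "wy": 0, "wz": 0, "fingers": 70},
    {"x": 0, "y": 0, "z": 0, "wx": 0, "wy": 0, "wz": 0, "fingers": 70},
    {"x": 0, "y": 0, "z": 0, "wx": 0, "wy": 0, "wz": 0, "fingers": 70},
    {"x": 0, "y": 0, "z": 0, "wx": 0, "wy": 0, "wz": 0, "fingers": 70}
  ]
}}

```text
t: 33.3
position: [0.4894, 0.3456, 0.1493]
tool_rot: [[0.938, -0.345, -0.001], [-0.345, -0.938, -0.001], [-0.0, 0.001, -1.0]]
contact_force: [0.6, 0.8, -0.5]
gripper_width: 0.7
grasp_force: 0.0
```

Run:
```python
from h import *
st,d=snap("wrist"); [print(x) for x in wslabs(d,st)]
go(.4945,.349,.042,-21)
```

```text
(0.4223, 0.326, 35, 21, -15.9, [332.0, 271.0])
(0.4106, 0.2192, 64, 46, -27.5, [445.0, 240.0])
(0.4938, 0.3484, 62, 38, -20.8, [277.0, 205.0])
pos [0.4896 0.3453 0.1494] yaw -20.26 tilt [-0.0006 -0.0006] -> shift [ 0.33 -0.52 10.74] wz 0.74 t 33.35
```

Request:
{"method": "jog_arm", "body": {
  "rows": [
    {"x": 0.3, "y": -0.45, "z": 3.5, "wx": 0, "wy": 0, "wz": 0.6, "fingers": 70},
    {"x": 0, "y": 0, "z": 4, "wx": 0, "wy": 0, "wz": 0, "fingers": 70},
    {"x": 0, "y": 0, "z": 2.2, "wx": 0, "wy": 0, "wz": 0, "fingers": 70},
    {"x": 0, "y": 0, "z": 1, "wx": 0, "wy": 0, "wz": 0, "fingers": 70},
    {"x": 0, "y": 0, "z": 0, "wx": 0, "wy": 0, "wz": 0, "fingers": 35},
    {"x": 0, "y": 0, "z": 0, "wx": 0, "wy": 0, "wz": 0, "fingers": 35},
    {"x": 0, "y": 0, "z": 0, "wx": 0, "wy": 0, "wz": 0, "fingers": 35},
    {"x": 0, "y": 0, "z": 0, "wx": 0, "wy": 0, "wz": 0, "fingers": 35}
  ]
}}

```text
t: 34.15
position: [0.495, 0.35, 0.0446]
tool_rot: [[0.935, -0.356, 0.003], [-0.356, -0.935, 0.001], [0.002, -0.002, -1.0]]
contact_force: [-0.1, -2.0, 3.4]
gripper_width: 0.45
grasp_force: 20.0
```

Request:
{"method": "jog_arm", "body": {
  "rows": [
    {"x": 0, "y": 0, "z": 0, "wx": 0, "wy": 0, "wz": 0, "fingers": 35}
  ]
}}

```text
t: 34.25
position: [0.495, 0.35, 0.0446]
tool_rot: [[0.935, -0.356, 0.003], [-0.356, -0.935, 0.001], [0.003, -0.002, -1.0]]
contact_force: [0.1, -3.7, 6.7]
gripper_width: 0.449
grasp_force: 20.0
```

Request:
{"method": "jog_arm", "body": {
  "rows": [
    {"x": 0, "y": 0, "z": -3, "wx": 0, "wy": 0, "wz": 0, "fingers": 35},
    {"x": 0, "y": 0, "z": -4, "wx": 0, "wy": 0, "wz": 0, "fingers": 35},
    {"x": 0, "y": 0, "z": -4, "wx": 0, "wy": 0, "wz": 0, "fingers": 35},
    {"x": 0, "y": 0, "z": 0, "wx": 0, "wy": 0, "wz": -8.3, "fingers": 35},
    {"x": 0, "y": 0, "z": 0, "wx": 0, "wy": 0, "wz": -8.3, "fingers": 35},
    {"x": 0, "y": 0, "z": 0, "wx": 0, "wy": 0, "wz": 0, "fingers": 35},
    {"x": 0, "y": 0, "z": 0, "wx": 0, "wy": 0, "wz": 0, "fingers": 35}
  ]
}}

```text
t: 34.95
position: [0.4932, 0.3497, 0.1526]
tool_rot: [[0.997, -0.078, -0.001], [-0.078, -0.997, -0.0], [-0.001, 0.0, -1.0]]
contact_force: [-0.9, 0.0, -1.5]
gripper_width: 0.451
grasp_force: 20.0
```

```bash
python3 -c "
from h import *
go(.6524,.149,.15,-4.2)"
```

```text
pos [0.4932 0.3497 0.1526] yaw -4.45 tilt [-0.0006 -0.0001] -> shift [17.43 18.78  0.25] wz -0.25 t 34.95
```

Request:
{"method": "jog_arm", "body": {
  "rows": [
    {"x": 3, "y": 3.2, "z": 0, "wx": 0, "wy": 0, "wz": -0.2, "fingers": 35},
    {"x": 3, "y": 3.2, "z": 0, "wx": 0, "wy": 0, "wz": 0, "fingers": 35},
    {"x": 3, "y": 3.2, "z": 0, "wx": 0, "wy": 0, "wz": 0, "fingers": 35},
    {"x": 3, "y": 3.2, "z": 0, "wx": 0, "wy": 0, "wz": 0, "fingers": 35},
    {"x": 3, "y": 3.2, "z": 0, "wx": 0, "wy": 0, "wz": 0, "fingers": 35},
    {"x": 2.4, "y": 2.8, "z": 0, "wx": 0, "wy": 0, "wz": 0, "fingers": 35},
    {"x": 0, "y": 0, "z": 0, "wx": 0, "wy": 0, "wz": 0, "fingers": 35},
    {"x": 0, "y": 0, "z": 0, "wx": 0, "wy": 0, "wz": 0, "fingers": 35}
  ]
}}

```text
t: 35.75
position: [0.6537, 0.149, 0.152]
tool_rot: [[0.997, -0.075, -0.002], [-0.075, -0.997, 0.0], [-0.002, -0.0, -1.0]]
contact_force: [-0.1, 0.1, -1.4]
gripper_width: 0.45
grasp_force: 20.0
```

Request:
{"method": "jog_arm", "body": {
  "rows": [
    {"x": 0, "y": 0, "z": 4, "wx": 0, "wy": 0, "wz": 0, "fingers": 35},
    {"x": 0, "y": 0, "z": 3, "wx": 0, "wy": 0, "wz": 0, "fingers": 35},
    {"x": 0, "y": 0, "z": 2, "wx": 0, "wy": 0, "wz": 0, "fingers": 35},
    {"x": 0, "y": 0, "z": 0.4, "wx": 0, "wy": 0, "wz": 0, "fingers": 35},
    {"x": 0, "y": 0, "z": 0, "wx": 0, "wy": 0, "wz": 0, "fingers": 35},
    {"x": 0, "y": 0, "z": 0, "wx": 0, "wy": 0, "wz": 0, "fingers": 35}
  ]
}}

```text
t: 36.35
position: [0.6546, 0.1506, 0.0604]
tool_rot: [[0.998, -0.07, 0.002], [-0.07, -0.998, 0.0], [0.002, -0.0, -1.0]]
contact_force: [0.3, 0.5, -0.8]
gripper_width: 0.454
grasp_force: 20.0
```

Request:
{"method": "jog_arm", "body": {
  "rows": [
    {"x": 0, "y": 0.1, "z": 0.4, "wx": 0, "wy": 0, "wz": 0, "fingers": 35},
    {"x": 0, "y": 0, "z": 0.2, "wx": 0, "wy": 0, "wz": 0, "fingers": 35},
    {"x": 0, "y": 0, "z": 0.15, "wx": 0, "wy": 0, "wz": 0, "fingers": 35},
    {"x": 0, "y": 0, "z": 0.05, "wx": 0, "wy": 0, "wz": 0, "fingers": 35},
    {"x": 0, "y": 0, "z": 0, "wx": 0, "wy": 0, "wz": 0, "fingers": 35}
  ]
}}

```text
t: 36.85
position: [0.6542, 0.1488, 0.0527]
tool_rot: [[0.998, -0.071, 0.001], [-0.071, -0.998, 0.0], [0.001, -0.0, -1.0]]
contact_force: [-4.4, -1.0, 8.2]
gripper_width: 0.451
grasp_force: 20.0
```

Request:
{"method": "jog_arm", "body": {
  "rows": [
    {"x": 0, "y": 0, "z": 0, "wx": 0, "wy": 0, "wz": 0, "fingers": 53},
    {"x": 0, "y": 0, "z": 0, "wx": 0, "wy": 0, "wz": 0, "fingers": 53},
    {"x": 0, "y": 0, "z": 0, "wx": 0, "wy": 0, "wz": 0, "fingers": 53},
    {"x": 0, "y": 0, "z": -3, "wx": 0, "wy": 0, "wz": 0, "fingers": 53},
    {"x": 0, "y": 0, "z": -4, "wx": 0, "wy": 0, "wz": 0, "fingers": 70},
    {"x": 0, "y": 0, "z": -3, "wx": 0, "wy": 0, "wz": 0, "fingers": 70},
    {"x": 0, "y": 0, "z": 0, "wx": 0, "wy": 0, "wz": 0, "fingers": 70}
  ]
}}

```text
t: 37.55
position: [0.6572, 0.1491, 0.1568]
tool_rot: [[0.997, -0.07, 0.01], [-0.07, -0.998, 0.0], [0.01, -0.001, -1.0]]
contact_force: [-0.1, 0.6, 0.2]
gripper_width: 0.698
grasp_force: 0.0
```

Run:
```python
from h import *
s,t=snap("top"); [print(x) for x in slabs(t)]
go(.407,.318,.15,-3)
```

```text
(0.4041, 0.3155, 56, 38, 0.4, [206.0, 221.0])
pos [0.6556 0.1489 0.1539] yaw -4.04 tilt [0.0056 0.0003] -> shift [-25.99 -15.12   0.25] wz -1.04 t 37.6
```

Request:
{"method": "jog_arm", "body": {
  "rows": [
    {"x": -4.3, "y": -2.5, "z": 0, "wx": 0, "wy": 0, "wz": -1, "fingers": 70},
    {"x": -4.3, "y": -2.5, "z": 0, "wx": 0, "wy": 0, "wz": 0, "fingers": 70},
    {"x": -4.3, "y": -2.5, "z": 0, "wx": 0, "wy": 0, "wz": 0, "fingers": 70},
    {"x": -4.3, "y": -2.5, "z": 0, "wx": 0, "wy": 0, "wz": 0, "fingers": 70},
    {"x": -4.3, "y": -2.5, "z": 0, "wx": 0, "wy": 0, "wz": 0, "fingers": 70},
    {"x": -4.3, "y": -2.5, "z": 0, "wx": 0, "wy": 0, "wz": 0, "fingers": 70},
    {"x": 0, "y": 0, "z": 0, "wx": 0, "wy": 0, "wz": 0, "fingers": 70},
    {"x": 0, "y": 0, "z": 0, "wx": 0, "wy": 0, "wz": 0, "fingers": 70}
  ]
}}

```text
t: 38.4
position: [0.4032, 0.3133, 0.1498]
tool_rot: [[0.999, -0.05, -0.001], [-0.05, -0.999, -0.001], [-0.001, 0.001, -1.0]]
contact_force: [-0.2, -0.4, 0.4]
gripper_width: 0.703
grasp_force: 0.0
```

Run:
```python
from h import *
st,d=snap("wrist"); [print(x) for x in wslabs(d,st)]
go(.407,.318,.043,-3)
```

```text
(0.4051, 0.3166, 62, 37, -4.3, [278.0, 206.0])
(0.4088, 0.2182, 62, 44, -27.7, [399.0, 197.0])
pos [0.4044 0.3128 0.1501] yaw -2.98 tilt [-0.0007 -0.0007] -> shift [ 0.23 -0.54 10.71] wz 0.02 t 38.45
```

Request:
{"method": "jog_arm", "body": {
  "rows": [
    {"x": 0.1, "y": -0.35, "z": 3.5, "wx": 0, "wy": 0, "wz": 1.2, "fingers": 70},
    {"x": 0, "y": 0, "z": 4, "wx": 0, "wy": 0, "wz": 0, "fingers": 70},
    {"x": 0, "y": 0, "z": 2.2, "wx": 0, "wy": 0, "wz": 0, "fingers": 70},
    {"x": 0, "y": 0, "z": 1, "wx": 0, "wy": 0, "wz": 0, "fingers": 70},
    {"x": 0, "y": 0, "z": 0, "wx": 0, "wy": 0, "wz": 0, "fingers": 35},
    {"x": 0, "y": 0, "z": 0, "wx": 0, "wy": 0, "wz": 0, "fingers": 35},
    {"x": 0, "y": 0, "z": 0, "wx": 0, "wy": 0, "wz": 0, "fingers": 35},
    {"x": 0, "y": 0, "z": 0, "wx": 0, "wy": 0, "wz": 0, "fingers": 35}
  ]
}}

```text
t: 39.25
position: [0.4071, 0.3168, 0.0453]
tool_rot: [[0.997, -0.074, 0.003], [-0.074, -0.997, 0.001], [0.003, -0.001, -1.0]]
contact_force: [0.6, -0.5, 0.5]
gripper_width: 0.453
grasp_force: 20.0
```

Request:
{"method": "jog_arm", "body": {
  "rows": [
    {"x": 0, "y": 0, "z": 0, "wx": 0, "wy": 0, "wz": 0, "fingers": 35}
  ]
}}

```text
t: 39.35
position: [0.407, 0.3168, 0.0452]
tool_rot: [[0.997, -0.074, 0.003], [-0.074, -0.997, 0.001], [0.003, -0.001, -1.0]]
contact_force: [1.5, -0.8, 5.0]
gripper_width: 0.449
grasp_force: 20.0
```

Request:
{"method": "jog_arm", "body": {
  "rows": [
    {"x": 0, "y": 0, "z": -3, "wx": 0, "wy": 0, "wz": 0, "fingers": 35},
    {"x": 0, "y": 0, "z": -4, "wx": 0, "wy": 0, "wz": 0, "fingers": 35},
    {"x": 0, "y": 0, "z": -4, "wx": 0, "wy": 0, "wz": 0, "fingers": 35},
    {"x": 0, "y": 0, "z": 0, "wx": 0, "wy": 0, "wz": 0, "fingers": 35},
    {"x": 0, "y": 0, "z": 0, "wx": 0, "wy": 0, "wz": 0, "fingers": 35}
  ]
}}

```text
t: 39.85
position: [0.406, 0.3168, 0.1547]
tool_rot: [[0.997, -0.074, 0.002], [-0.074, -0.997, 0.001], [0.002, -0.001, -1.0]]
contact_force: [0.3, 0.2, -2.5]
gripper_width: 0.449
grasp_force: 20.0
```

```bash
python3 -c "
from h import *
go(.5576,.0896,.15,-4.2)"
```

```text
pos [0.406  0.3168 0.1547] yaw -4.22 tilt [0.002 0.001] -> shift [16.79 21.54  0.48] wz -0.02 t 39.85
```

Request:
{"method": "jog_arm", "body": {
  "rows": [
    {"x": 2.8, "y": 3.6, "z": 0, "wx": 0, "wy": 0, "wz": 0, "fingers": 35},
    {"x": 2.8, "y": 3.6, "z": 0, "wx": 0, "wy": 0, "wz": 0, "fingers": 35},
    {"x": 2.8, "y": 3.6, "z": 0, "wx": 0, "wy": 0, "wz": 0, "fingers": 35},
    {"x": 2.8, "y": 3.6, "z": 0, "wx": 0, "wy": 0, "wz": 0, "fingers": 35},
    {"x": 2.8, "y": 3.6, "z": 0, "wx": 0, "wy": 0, "wz": 0, "fingers": 35},
    {"x": 2.8, "y": 3.5, "z": 0, "wx": 0, "wy": 0, "wz": 0, "fingers": 35},
    {"x": 0, "y": 0, "z": 0, "wx": 0, "wy": 0, "wz": 0, "fingers": 35},
    {"x": 0, "y": 0, "z": 0, "wx": 0, "wy": 0, "wz": 0, "fingers": 35}
  ]
}}

```text
t: 40.65
position: [0.5561, 0.0889, 0.1515]
tool_rot: [[0.997, -0.076, -0.004], [-0.076, -0.997, 0.001], [-0.004, -0.0, -1.0]]
contact_force: [-0.0, 0.1, -2.8]
gripper_width: 0.45
grasp_force: 20.0
```

Request:
{"method": "jog_arm", "body": {
  "rows": [
    {"x": 0, "y": 0, "z": 4, "wx": 0, "wy": 0, "wz": 0, "fingers": 35},
    {"x": 0, "y": 0, "z": 3, "wx": 0, "wy": 0, "wz": 0, "fingers": 35},
    {"x": 0, "y": 0, "z": 2, "wx": 0, "wy": 0, "wz": 0, "fingers": 35},
    {"x": 0, "y": 0, "z": 0.4, "wx": 0, "wy": 0, "wz": 0, "fingers": 35},
    {"x": 0, "y": 0, "z": 0, "wx": 0, "wy": 0, "wz": 0, "fingers": 35},
    {"x": 0, "y": 0, "z": 0, "wx": 0, "wy": 0, "wz": 0, "fingers": 35}
  ]
}}

```text
t: 41.25
position: [0.5577, 0.0904, 0.0608]
tool_rot: [[0.997, -0.073, 0.001], [-0.073, -0.997, 0.0], [0.001, -0.0, -1.0]]
contact_force: [1.1, 0.4, -1.1]
gripper_width: 0.453
grasp_force: 20.0
```

Request:
{"method": "jog_arm", "body": {
  "rows": [
    {"x": 0, "y": 0, "z": 0.4, "wx": 0, "wy": 0, "wz": 0, "fingers": 35},
    {"x": 0, "y": 0, "z": 0.2, "wx": 0, "wy": 0, "wz": 0, "fingers": 35},
    {"x": 0, "y": 0, "z": 0.15, "wx": 0, "wy": 0, "wz": 0, "fingers": 35},
    {"x": 0, "y": 0, "z": 0, "wx": 0, "wy": 0, "wz": 0, "fingers": 35}
  ]
}}

```text
t: 41.65
position: [0.5577, 0.0896, 0.0533]
tool_rot: [[0.997, -0.074, 0.001], [-0.074, -0.997, 0.0], [0.001, -0.0, -1.0]]
contact_force: [-2.5, -0.2, 3.8]
gripper_width: 0.452
grasp_force: 20.0
```

Request:
{"method": "jog_arm", "body": {
  "rows": [
    {"x": 0, "y": 0, "z": 0, "wx": 0, "wy": 0, "wz": 0, "fingers": 53},
    {"x": 0, "y": 0, "z": 0, "wx": 0, "wy": 0, "wz": 0, "fingers": 53},
    {"x": 0, "y": 0, "z": 0, "wx": 0, "wy": 0, "wz": 0, "fingers": 53},
    {"x": 0, "y": 0, "z": -3, "wx": 0, "wy": 0, "wz": 0, "fingers": 53},
    {"x": 0, "y": 0, "z": -4, "wx": 0, "wy": 0, "wz": 0, "fingers": 70},
    {"x": 0, "y": 0, "z": -3, "wx": 0, "wy": 0, "wz": 8, "fingers": 70},
    {"x": 0, "y": 0, "z": 0, "wx": 0, "wy": 0, "wz": 8, "fingers": 70},
    {"x": 0, "y": 0, "z": 0, "wx": 0, "wy": 0, "wz": 7.3, "fingers": 70}
  ]
}}

```text
t: 42.45
position: [0.5584, 0.0896, 0.154]
tool_rot: [[0.884, -0.467, 0.003], [-0.467, -0.884, -0.0], [0.003, -0.001, -1.0]]
contact_force: [0.3, -0.9, 0.2]
gripper_width: 0.702
grasp_force: 0.0
```

Run:
```python
from h import *
s,t=snap("top"); [print(x) for x in slabs(t)]
go(.4086,.218,.15,-27.6)
```

```text
(0.4067, 0.2139, 59, 35, -25.9, [241.0, 220.0])
(0.5451, 0.0895, 45, 36, 0.4, [284.0, 174.0])
pos [0.5578 0.0896 0.1531] yaw -28.2 tilt [ 0.0015 -0.0001] -> shift [-19.22  -4.27   0.29] wz -0.6 t 42.5
```

Request:
{"method": "jog_arm", "body": {
  "rows": [
    {"x": -4.8, "y": -1, "z": 0, "wx": 0, "wy": 0, "wz": -0.6, "fingers": 70},
    {"x": -4.8, "y": -1.1, "z": 0, "wx": 0, "wy": 0, "wz": 0, "fingers": 70},
    {"x": -4.8, "y": -1.1, "z": 0, "wx": 0, "wy": 0, "wz": 0, "fingers": 70},
    {"x": -4.8, "y": -1.1, "z": 0, "wx": 0, "wy": 0, "wz": 0, "fingers": 70},
    {"x": 0, "y": 0, "z": 0, "wx": 0, "wy": 0, "wz": 0, "fingers": 70},
    {"x": 0, "y": 0, "z": 0, "wx": 0, "wy": 0, "wz": 0, "fingers": 70},
    {"x": 0, "y": 0, "z": 0, "wx": 0, "wy": 0, "wz": 0, "fingers": 70}
  ]
}}

```text
t: 43.2
position: [0.4071, 0.215, 0.1526]
tool_rot: [[0.892, -0.452, 0.001], [-0.452, -0.892, -0.0], [0.001, -0.0, -1.0]]
contact_force: [-0.0, -0.9, 0.0]
gripper_width: 0.7
grasp_force: 0.0
```

Run:
```python
from h import *
st,d=snap("wrist"); [print(x) for x in wslabs(d,st)]
go(.4075,.217,.043,-27.5)
```

```text
(0.4079, 0.2142, 61, 37, -27.6, [283.0, 206.0])
pos [0.4072 0.2147 0.1525] yaw -26.96 tilt [ 0.0007 -0.0001] -> shift [-0.09 -0.21 10.95] wz 0.54 t 43.25
```

Request:
{"method": "jog_arm", "body": {
  "rows": [
    {"x": 0.1, "y": 0, "z": 3.7, "wx": 0, "wy": 0, "wz": 0.6, "fingers": 70},
    {"x": 0, "y": 0, "z": 4, "wx": 0, "wy": 0, "wz": 0, "fingers": 70},
    {"x": 0, "y": 0, "z": 2.2, "wx": 0, "wy": 0, "wz": 0, "fingers": 70},
    {"x": 0, "y": 0, "z": 1, "wx": 0, "wy": 0, "wz": 0, "fingers": 70},
    {"x": 0, "y": 0, "z": 0, "wx": 0, "wy": 0, "wz": 0, "fingers": 35},
    {"x": 0, "y": 0, "z": 0, "wx": 0, "wy": 0, "wz": 0, "fingers": 35},
    {"x": 0, "y": 0, "z": 0, "wx": 0, "wy": 0, "wz": 0, "fingers": 35},
    {"x": 0, "y": 0, "z": 0, "wx": 0, "wy": 0, "wz": 0, "fingers": 35}
  ]
}}

```text
t: 44.05
position: [0.4083, 0.2151, 0.0447]
tool_rot: [[0.887, -0.462, 0.003], [-0.462, -0.887, 0.0], [0.002, -0.002, -1.0]]
contact_force: [-0.0, -1.0, 2.5]
gripper_width: 0.449
grasp_force: 20.0
```

Request:
{"method": "jog_arm", "body": {
  "rows": [
    {"x": 0, "y": 0, "z": 0, "wx": 0, "wy": 0, "wz": 0, "fingers": 35}
  ]
}}

```text
t: 44.15
position: [0.4083, 0.2151, 0.0446]
tool_rot: [[0.887, -0.462, 0.003], [-0.462, -0.887, 0.0], [0.003, -0.002, -1.0]]
contact_force: [0.7, -2.5, 5.5]
gripper_width: 0.45
grasp_force: 20.0
```

Request:
{"method": "jog_arm", "body": {
  "rows": [
    {"x": 0, "y": 0, "z": -3, "wx": 0, "wy": 0, "wz": 0, "fingers": 35},
    {"x": 0, "y": 0, "z": -4, "wx": 0, "wy": 0, "wz": 0, "fingers": 35},
    {"x": 0, "y": 0, "z": -4, "wx": 0, "wy": 0, "wz": 0, "fingers": 35},
    {"x": 0, "y": 0, "z": 0, "wx": 0, "wy": 0, "wz": -7.8, "fingers": 35},
    {"x": 0, "y": 0, "z": 0, "wx": 0, "wy": 0, "wz": -7.8, "fingers": 35},
    {"x": 0, "y": 0, "z": 0, "wx": 0, "wy": 0, "wz": -7.7, "fingers": 35},
    {"x": 0, "y": 0, "z": 0, "wx": 0, "wy": 0, "wz": 0, "fingers": 35},
    {"x": 0, "y": 0, "z": 0, "wx": 0, "wy": 0, "wz": 0, "fingers": 35}
  ]
}}

```text
t: 44.95
position: [0.4067, 0.215, 0.1534]
tool_rot: [[0.997, -0.077, -0.0], [-0.077, -0.997, 0.0], [-0.0, -0.0, -1.0]]
contact_force: [-0.4, 0.9, -1.8]
gripper_width: 0.456
grasp_force: 20.0
```

```bash
python3 -c "
from h import *
go(.6474,.083,.15,-4.2)"
```

```text
pos [0.4067 0.215  0.1534] yaw -4.43 tilt [-0.0002  0.0001] -> shift [25.02 11.3   0.33] wz -0.23 t 44.95
```

Request:
{"method": "jog_arm", "body": {
  "rows": [
    {"x": 4.2, "y": 1.9, "z": 0, "wx": 0, "wy": 0, "wz": -0.2, "fingers": 35},
    {"x": 4.2, "y": 1.9, "z": 0, "wx": 0, "wy": 0, "wz": 0, "fingers": 35},
    {"x": 4.2, "y": 1.9, "z": 0, "wx": 0, "wy": 0, "wz": 0, "fingers": 35},
    {"x": 4.2, "y": 1.9, "z": 0, "wx": 0, "wy": 0, "wz": 0, "fingers": 35},
    {"x": 4.2, "y": 1.9, "z": 0, "wx": 0, "wy": 0, "wz": 0, "fingers": 35},
    {"x": 4, "y": 1.8, "z": 0, "wx": 0, "wy": 0, "wz": 0, "fingers": 35},
    {"x": 0, "y": 0, "z": 0, "wx": 0, "wy": 0, "wz": 0, "fingers": 35},
    {"x": 0, "y": 0, "z": 0, "wx": 0, "wy": 0, "wz": 0, "fingers": 35}
  ]
}}

```text
t: 45.75
position: [0.6481, 0.0839, 0.1522]
tool_rot: [[0.997, -0.074, -0.002], [-0.074, -0.997, 0.0], [-0.002, -0.0, -1.0]]
contact_force: [-0.6, -1.2, -1.6]
gripper_width: 0.456
grasp_force: 20.0
```

Request:
{"method": "jog_arm", "body": {
  "rows": [
    {"x": 0, "y": 0, "z": 4, "wx": 0, "wy": 0, "wz": 0, "fingers": 35},
    {"x": 0, "y": 0, "z": 3, "wx": 0, "wy": 0, "wz": 0, "fingers": 35},
    {"x": 0, "y": 0, "z": 2, "wx": 0, "wy": 0, "wz": 0, "fingers": 35},
    {"x": 0, "y": 0, "z": 0.4, "wx": 0, "wy": 0, "wz": 0, "fingers": 35},
    {"x": 0, "y": 0, "z": 0, "wx": 0, "wy": 0, "wz": 0, "fingers": 35},
    {"x": 0, "y": 0, "z": 0, "wx": 0, "wy": 0, "wz": 0, "fingers": 35}
  ]
}}

```text
t: 46.35
position: [0.649, 0.085, 0.0611]
tool_rot: [[0.998, -0.07, 0.002], [-0.07, -0.998, -0.0], [0.002, -0.0, -1.0]]
contact_force: [-0.4, 0.3, -0.5]
gripper_width: 0.456
grasp_force: 20.0
```

Request:
{"method": "jog_arm", "body": {
  "rows": [
    {"x": 0, "y": 0.1, "z": 0.4, "wx": 0, "wy": 0, "wz": 0, "fingers": 35},
    {"x": 0, "y": 0, "z": 0.2, "wx": 0, "wy": 0, "wz": 0, "fingers": 35},
    {"x": 0, "y": 0, "z": 0.2, "wx": 0, "wy": 0, "wz": 0, "fingers": 35},
    {"x": 0, "y": 0, "z": 0, "wx": 0, "wy": 0, "wz": 0, "fingers": 35}
  ]
}}

```text
t: 46.75
position: [0.6487, 0.0833, 0.0528]
tool_rot: [[0.998, -0.07, 0.001], [-0.07, -0.998, -0.0], [0.001, 0.0, -1.0]]
contact_force: [-3.3, 0.3, 5.8]
gripper_width: 0.451
grasp_force: 20.0
```

Request:
{"method": "jog_arm", "body": {
  "rows": [
    {"x": 0, "y": 0, "z": 0, "wx": 0, "wy": 0, "wz": 0, "fingers": 53},
    {"x": 0, "y": 0, "z": 0, "wx": 0, "wy": 0, "wz": 0, "fingers": 53},
    {"x": 0, "y": 0, "z": 0, "wx": 0, "wy": 0, "wz": 0, "fingers": 53},
    {"x": 0, "y": 0, "z": -3, "wx": 0, "wy": 0, "wz": 0, "fingers": 53},
    {"x": 0, "y": 0, "z": -4, "wx": 0, "wy": 0, "wz": 0, "fingers": 70},
    {"x": -1, "y": -4.5, "z": -2, "wx": 0, "wy": 0, "wz": 0, "fingers": 70},
    {"x": -3, "y": -4, "z": -2, "wx": 0, "wy": 0, "wz": 0, "fingers": 70},
    {"x": -3, "y": -4, "z": -2, "wx": 0, "wy": 0, "wz": 0, "fingers": 70}
  ]
}}

```text
t: 47.55
position: [0.5907, 0.2078, 0.1792]
tool_rot: [[0.997, -0.072, 0.001], [-0.072, -0.997, 0.0], [0.001, -0.0, -1.0]]
contact_force: [1.3, -0.2, 0.1]
gripper_width: 0.7
grasp_force: 0.0
```

Request:
{"method": "jog_arm", "body": {
  "rows": [
    {"x": -4, "y": -3, "z": -2, "wx": 0, "wy": 0, "wz": 0, "fingers": 70},
    {"x": 0, "y": -3, "z": 0, "wx": 0, "wy": 0, "wz": 0, "fingers": 70},
    {"x": 0, "y": 0, "z": 0, "wx": 0, "wy": 0, "wz": 0, "fingers": 70},
    {"x": 0, "y": 0, "z": 0, "wx": 0, "wy": 0, "wz": 0, "fingers": 70}
  ]
}}

```text
t: 47.95
position: [0.5579, 0.2674, 0.1968]
tool_rot: [[0.998, -0.069, 0.0], [-0.069, -0.998, -0.0], [0.0, 0.0, -1.0]]
contact_force: [0.0, -0.4, 0.5]
gripper_width: 0.698
grasp_force: 0.0
```

Run:
```python
from h import *
st,d=snap("wrist","w8"); go(.605,.25,.2,0)
s,t=snap("top")
a=d["img"]; b=cv2.resize(t["img"][95:265,120:490],(560,257),interpolation=cv2.INTER_CUBIC)
cv2.imwrite("pics/m1.png",cv2.resize(np.vstack([a[:300],b]),(560,557))[...,::-1])
```

```text
pos [0.5581 0.2666 0.1965] yaw -4.03 tilt [-0.0006 -0.0007] -> shift [ 4.79  1.32 -0.36] wz -4.03 t 48.0
```

View pics/m1.png

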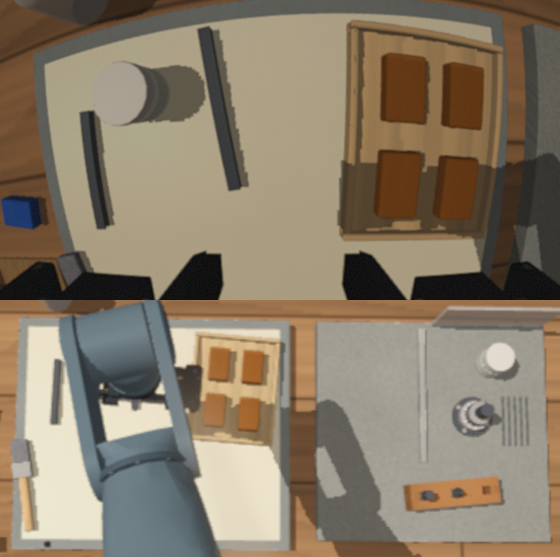

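Wrist plus top view: all four amber slabs lie flat in the tray. The slim bit stands in hole2, hole0 is empty, the cone is untouched, and the drum is in the collet. Next comes the tables' heading for the push.

Run:
```python
from h import *
_,d=snap("wrist"); st=dict(position=[.5497,-.3475,.2011],tool_rot=[[1,0,0],[0,-1,0],[0,0,-1]])
g=cv2.GaussianBlur(cv2.cvtColor(cv2.imread("pics/w1.png"),cv2.COLOR_BGR2GRAY),(3,3),0).astype(int)
A=[];B=[];E=[]
for v in range(20,240,8):
    k=np.diff(g[v,170:215]); A.append(at(d,170.5+k.argmax(),v,.04,st)[:2]);B.append(at(d,170.5+k.argmin(),v,.04,st)[:2])
    k=np.diff(g[v,20:80]); 
    if v>50: E.append(at(d,20.5+np.abs(k).argmax(),v,.028,st)[:2])
for n,P in (("max",A),("min",B),("gt+y",E)):
    P=np.array(P,np.float32); vx,vy,x0,y0=cv2.fitLine(P,cv2.DIST_HUBER,0,.001,.001).ravel(); print(n,np.degrees(np.arctan(vy/vx)),"y at x=.6",y0+(.6-x0)*vy/vx,np.std(P[:,1]))
s,t=snap("top"); g=cv2.GaussianBlur(cv2.cvtColor(t["img"],cv2.COLOR_RGB2GRAY),(3,3),0).astype(int); 
A=[]
for v in range(118,200,4):
    k=np.diff(g[v,392:408]); A.append(at(t,392.5+k.argmax(),v,.04)[:2])
P=np.array(A,np.float32); vx,vy,x0,y0=cv2.fitLine(P,cv2.DIST_HUBER,0,.001,.001).ravel(); print("top",np.degrees(np.arctan(vy/vx)),y0+(.6-x0)*vy/vx)
go(.605,.235,.2,90)
```

```text
max -0.18328226 y at x=.6 -0.2694708 0.00040994165
min 0.0367924 y at x=.6 -0.2604019 0.00026791292
gt+y -0.3167254 y at x=.6 -0.0369301 0.012488561
top -0.077099815 -0.2493798
pos [0.5584 0.2658 0.1964] yaw -4.13 tilt [-0.0009 -0.0005] -> shift [ 4.87  2.74 -0.37] wz -94.13 t 48.15
```

Request:
{"method": "jog_arm", "body": {
  "rows": [
    {"x": 4.9, "y": 2.3, "z": 0, "wx": 0, "wy": 0, "wz": 0, "fingers": 100},
    {"x": 0, "y": 0, "z": 0, "wx": 0, "wy": 0, "wz": -8.5, "fingers": 100},
    {"x": 0, "y": 0, "z": 0, "wx": 0, "wy": 0, "wz": -8.5, "fingers": 100},
    {"x": 0, "y": 0, "z": 0, "wx": 0, "wy": 0, "wz": -8.5, "fingers": 100},
    {"x": 0, "y": 0, "z": 0, "wx": 0, "wy": 0, "wz": -8.5, "fingers": 100},
    {"x": 0, "y": 0, "z": 0, "wx": 0, "wy": 0, "wz": -8.5, "fingers": 100},
    {"x": 0, "y": 0, "z": 0, "wx": 0, "wy": 0, "wz": -8.5, "fingers": 100},
    {"x": 0, "y": 0, "z": 0, "wx": 0, "wy": 0, "wz": -8.5, "fingers": 100}
  ]
}}

```text
t: 48.95
position: [0.6021, 0.2414, 0.1965]
tool_rot: [[0.563, 0.826, -0.001], [0.826, -0.563, -0.0], [-0.001, -0.001, -1.0]]
contact_force: [0.2, -0.6, -0.1]
gripper_width: 1.004
grasp_force: 0.0
```

Request:
{"method": "jog_arm", "body": {
  "rows": [
    {"x": 0, "y": 0, "z": 0, "wx": 0, "wy": 0, "wz": -8.5, "fingers": 100},
    {"x": 0, "y": 0, "z": 0, "wx": 0, "wy": 0, "wz": -8.5, "fingers": 100},
    {"x": 0, "y": 0, "z": 0, "wx": 0, "wy": 0, "wz": -8.5, "fingers": 100},
    {"x": 0, "y": 0, "z": 0, "wx": 0, "wy": 0, "wz": -8.5, "fingers": 100},
    {"x": 0, "y": 0, "z": 0, "wx": 0, "wy": 0, "wz": -0.6, "fingers": 100},
    {"x": 0, "y": 0, "z": 0, "wx": 0, "wy": 0, "wz": 0, "fingers": 100},
    {"x": 0, "y": 0, "z": 0, "wx": 0, "wy": 0, "wz": 0, "fingers": 100}
  ]
}}

```text
t: 49.65
position: [0.6019, 0.2423, 0.1968]
tool_rot: [[0.002, 1.0, -0.0], [1.0, -0.002, -0.0], [-0.0, -0.0, -1.0]]
contact_force: [-0.2, -0.1, -0.4]
gripper_width: 1.0
grasp_force: 0.0
```

```bash
python3 -c "
from h import *
go(.605,.24,.038,90); print(r.state()['q'])"
```

```text
pos [0.6019 0.2423 0.1968] yaw 89.86 tilt [-0.0003 -0.0001] -> shift [-0.22  0.31 15.88] wz -0.14 t 49.65
[ 2.00093009e-01  3.78133962e-01  1.44736878e+00 -4.31704839e-05
  1.31638754e+00  2.02576535e-01]
```

Request:
{"method": "jog_arm", "body": {
  "rows": [
    {"x": 0, "y": 0.3, "z": 4, "wx": 0, "wy": 0, "wz": 0, "fingers": 100},
    {"x": 0, "y": 0, "z": 4, "wx": 0, "wy": 0, "wz": 0, "fingers": 100},
    {"x": 0, "y": 0, "z": 4, "wx": 0, "wy": 0, "wz": 0, "fingers": 100},
    {"x": 0, "y": 0, "z": 2, "wx": 0, "wy": 0, "wz": 0, "fingers": 100},
    {"x": 0, "y": 0, "z": 1.2, "wx": 0, "wy": 0, "wz": 0, "fingers": 100},
    {"x": 0, "y": 0, "z": 0, "wx": 0, "wy": 0, "wz": 0, "fingers": 100},
    {"x": 0, "y": 0, "z": 0, "wx": 0, "wy": 0, "wz": 0, "fingers": 100}
  ]
}}

```text
t: 50.35
position: [0.6057, 0.2429, 0.0461]
tool_rot: [[-0.0, 1.0, 0.002], [1.0, 0.0, 0.0], [0.0, 0.002, -1.0]]
contact_force: [-0.1, 0.8, -0.4]
gripper_width: 0.998
grasp_force: 0.0
```

Request:
{"method": "jog_arm", "body": {
  "rows": [
    {"x": 0, "y": 0, "z": 0.5, "wx": 0, "wy": 0, "wz": 0, "fingers": 100},
    {"x": -0.5, "y": 0, "z": 0.2, "wx": 0, "wy": 0, "wz": 0, "fingers": 100},
    {"x": -0.6, "y": 0, "z": 0, "wx": 0, "wy": 0, "wz": 0, "fingers": 100},
    {"x": -0.6, "y": 0, "z": 0, "wx": 0, "wy": 0, "wz": 0, "fingers": 100},
    {"x": -0.6, "y": 0, "z": 0, "wx": 0, "wy": 0, "wz": 0, "fingers": 100},
    {"x": -0.6, "y": 0, "z": 0, "wx": 0, "wy": 0, "wz": 0, "fingers": 100},
    {"x": -0.6, "y": 0, "z": 0, "wx": 0, "wy": 0, "wz": 0, "fingers": 100},
    {"x": -0.6, "y": 0, "z": 0, "wx": 0, "wy": 0, "wz": 0, "fingers": 100}
  ]
}}

```text
t: 51.15
position: [0.604, 0.2031, 0.0382]
tool_rot: [[0.0, 1.0, -0.001], [1.0, -0.0, 0.003], [0.003, -0.001, -1.0]]
contact_force: [-2.6, 8.1, 1.1]
gripper_width: 0.997
grasp_force: 3.9
```

Request:
{"method": "jog_arm", "body": {
  "rows": [
    {"x": -0.6, "y": 0, "z": 0, "wx": 0, "wy": 0, "wz": 0, "fingers": 100},
    {"x": -0.6, "y": 0, "z": 0, "wx": 0, "wy": 0, "wz": 0, "fingers": 100},
    {"x": -0.6, "y": 0, "z": 0, "wx": 0, "wy": 0, "wz": 0, "fingers": 100},
    {"x": -0.6, "y": 0, "z": 0, "wx": 0, "wy": 0, "wz": 0, "fingers": 100}
  ]
}}

```text
t: 51.55
position: [0.6046, 0.1788, 0.0382]
tool_rot: [[-0.001, 1.0, 0.0], [1.0, 0.001, 0.002], [0.002, 0.0, -1.0]]
contact_force: [-0.1, 6.3, -0.5]
gripper_width: 0.998
grasp_force: 3.4
```

```bash
cat >> h.py <<'E'
def tray(t,lo,hi,z=.052):
    H=hsv(t).astype(int); m=np.zeros(H.shape[:2],bool); m[112:205,lo:hi]=(((H[...,1]>70)&(H[...,0]<25)))[112:205,lo:hi]
    m=cv2.morphologyEx(m.astype(np.uint8),cv2.MORPH_OPEN,np.ones((5,5)))
    return rects(t,m,z,800)
E
python3 - <<'E'
from h import *
go(.605,-.072,.039,90); print(r.state()['contact_force'])
s,t=snap("top"); print(tray(t,225,311),tray(t,225,400))
E
```

```text
pos [0.6046 0.1788 0.0382] yaw 90.06 tilt [0.     0.0024] -> shift [-2.508e+01  1.000e-02 -1.400e-01] wz 0.06 t 51.55
[-0.05168552  6.28866358 -0.54085308]
[(0.6091, 0.0585, 210, 92, 0.5, [296.0, 151.0])] [(0.5922, 0.0317, 276, 146, 0.3, [307.0, 156.0])]
```

Request:
{"method": "jog_arm", "body": {
  "rows": [
    {"x": -0.8, "y": 0, "z": 0, "wx": 0, "wy": 0, "wz": 0, "fingers": 100},
    {"x": -0.8, "y": 0, "z": 0, "wx": 0, "wy": 0, "wz": 0, "fingers": 100},
    {"x": -0.8, "y": 0, "z": 0, "wx": 0, "wy": 0, "wz": 0, "fingers": 100},
    {"x": -0.8, "y": 0, "z": 0, "wx": 0, "wy": 0, "wz": 0, "fingers": 100},
    {"x": -0.8, "y": 0, "z": 0, "wx": 0, "wy": 0, "wz": 0, "fingers": 100},
    {"x": -0.8, "y": 0, "z": 0, "wx": 0, "wy": 0, "wz": 0, "fingers": 100},
    {"x": -0.8, "y": 0, "z": 0, "wx": 0, "wy": 0, "wz": 0, "fingers": 100},
    {"x": -0.8, "y": 0, "z": 0, "wx": 0, "wy": 0, "wz": 0, "fingers": 100}
  ]
}}

```text
t: 52.4
position: [0.6047, 0.1148, 0.0381]
tool_rot: [[-0.001, 1.0, 0.0], [1.0, 0.001, 0.002], [0.002, 0.0, -1.0]]
contact_force: [0.4, 7.8, 1.2]
gripper_width: 1.0
grasp_force: 3.8
```

Request:
{"method": "jog_arm", "body": {
  "rows": [
    {"x": -0.8, "y": 0, "z": 0, "wx": 0, "wy": 0, "wz": 0, "fingers": 100},
    {"x": -0.8, "y": 0, "z": 0, "wx": 0, "wy": 0, "wz": 0, "fingers": 100},
    {"x": -0.8, "y": 0, "z": 0, "wx": 0, "wy": 0, "wz": 0, "fingers": 100},
    {"x": -0.8, "y": 0, "z": 0, "wx": 0, "wy": 0, "wz": 0, "fingers": 100},
    {"x": -0.8, "y": 0, "z": 0, "wx": 0, "wy": 0, "wz": 0, "fingers": 100},
    {"x": -0.8, "y": 0, "z": 0, "wx": 0, "wy": 0, "wz": 0, "fingers": 100},
    {"x": -0.8, "y": 0, "z": 0, "wx": 0, "wy": 0, "wz": 0, "fingers": 100},
    {"x": -0.8, "y": 0, "z": 0, "wx": 0, "wy": 0, "wz": 0, "fingers": 100}
  ]
}}

```text
t: 53.2
position: [0.6052, 0.0511, 0.0386]
tool_rot: [[-0.001, 1.0, 0.001], [1.0, 0.001, 0.003], [0.003, 0.001, -1.0]]
contact_force: [-0.7, 7.4, 1.7]
gripper_width: 1.001
grasp_force: 4.1
```

Run:
```python
from h import *
go(.605,-.072,.038,90); print(r.state()['contact_force'])
st,d=snap("wrist","w9"); H=hsv(d).astype(int)
m=(H[...,0]<17)&(H[...,1]>150)&(H[...,2]>60); m=cv2.morphologyEx(m.astype(np.uint8),cv2.MORPH_OPEN,np.ones((5,5)))
[print(x) for x in rects(d,m,.06,300,st)]
```

```text
pos [0.6052 0.0511 0.0386] yaw 90.07 tilt [0.001  0.0025] -> shift [-12.31  -0.04   0.02] wz 0.07 t 53.2
[-0.67574531  7.43501549  1.71391597]
(0.5666, 0.0056, 61, 27, 0.1, [215.0, 363.0])
(0.6521, 0.0082, 54, 22, 0.3, [368.0, 361.0])
```

Request:
{"method": "jog_arm", "body": {
  "rows": [
    {"x": -0.8, "y": 0, "z": 0, "wx": 0, "wy": 0, "wz": 0, "fingers": 100},
    {"x": -0.8, "y": 0, "z": 0, "wx": 0, "wy": 0, "wz": 0, "fingers": 100},
    {"x": -0.8, "y": 0, "z": 0, "wx": 0, "wy": 0, "wz": 0, "fingers": 100},
    {"x": -0.8, "y": 0, "z": 0, "wx": 0, "wy": 0, "wz": 0, "fingers": 100},
    {"x": -0.8, "y": 0, "z": 0, "wx": 0, "wy": 0, "wz": 0, "fingers": 100},
    {"x": -0.8, "y": 0, "z": 0, "wx": 0, "wy": 0, "wz": 0, "fingers": 100},
    {"x": -0.8, "y": 0, "z": 0, "wx": 0, "wy": 0, "wz": 0, "fingers": 100},
    {"x": -0.8, "y": 0, "z": 0.1, "wx": 0, "wy": 0, "wz": 0, "fingers": 100}
  ]
}}

```text
t: 54.05
position: [0.6053, -0.0121, 0.0379]
tool_rot: [[-0.001, 1.0, 0.001], [1.0, 0.001, 0.004], [0.004, 0.001, -1.0]]
contact_force: [-0.6, 14.3, 11.6]
gripper_width: 0.999
grasp_force: 7.5
```

Request:
{"method": "jog_arm", "body": {
  "rows": [
    {"x": -0.8, "y": 0, "z": 0.1, "wx": 0, "wy": 0, "wz": 0, "fingers": 100},
    {"x": -0.8, "y": 0, "z": 0, "wx": 0, "wy": 0, "wz": 0, "fingers": 100},
    {"x": -0.8, "y": 0, "z": 0, "wx": 0, "wy": 0, "wz": 0, "fingers": 100},
    {"x": -0.8, "y": 0, "z": 0, "wx": 0, "wy": 0, "wz": 0, "fingers": 100},
    {"x": -0.8, "y": 0, "z": 0, "wx": 0, "wy": 0, "wz": 0, "fingers": 100},
    {"x": -0.6, "y": 0, "z": 0, "wx": 0, "wy": 0, "wz": 0, "fingers": 100}
  ]
}}

```text
t: 54.65
position: [0.6062, -0.0581, 0.0376]
tool_rot: [[-0.001, 1.0, 0.002], [1.0, 0.001, 0.003], [0.003, 0.002, -1.0]]
contact_force: [-0.8, 13.7, 10.8]
gripper_width: 0.998
grasp_force: 6.9
```

Request:
{"method": "jog_arm", "body": {
  "rows": [
    {"x": -0.4, "y": 0, "z": -0.1, "wx": 0, "wy": 0, "wz": 0, "fingers": 100},
    {"x": -0.3, "y": 0, "z": 0, "wx": 0, "wy": 0, "wz": 0, "fingers": 100},
    {"x": -0.2, "y": 0, "z": 0, "wx": 0, "wy": 0, "wz": 0, "fingers": 100}
  ]
}}

```text
t: 54.95
position: [0.6056, -0.0675, 0.0377]
tool_rot: [[-0.001, 1.0, 0.001], [1.0, 0.001, 0.003], [0.003, 0.001, -1.0]]
contact_force: [0.9, 9.5, 5.1]
gripper_width: 1.001
grasp_force: 5.3
```

Request:
{"method": "jog_arm", "body": {
  "rows": [
    {"x": -0.2, "y": 0, "z": 0, "wx": 0, "wy": 0, "wz": 0, "fingers": 100},
    {"x": -0.1, "y": 0, "z": 0, "wx": 0, "wy": 0, "wz": 0, "fingers": 100}
  ]
}}

```text
t: 55.15
position: [0.6056, -0.0702, 0.0377]
tool_rot: [[-0.001, 1.0, 0.001], [1.0, 0.001, 0.003], [0.003, 0.001, -1.0]]
contact_force: [-0.4, 14.4, 5.7]
gripper_width: 0.999
grasp_force: 7.3
```

Request:
{"method": "jog_arm", "body": {
  "rows": [
    {"x": -0.1, "y": 0, "z": 0, "wx": 0, "wy": 0, "wz": 0, "fingers": 100},
    {"x": -0.1, "y": 0, "z": 0, "wx": 0, "wy": 0, "wz": 0, "fingers": 100}
  ]
}}

```text
t: 55.35
position: [0.6055, -0.0703, 0.0377]
tool_rot: [[-0.001, 1.0, 0.001], [1.0, 0.001, 0.006], [0.006, 0.001, -1.0]]
contact_force: [0.9, 21.2, 7.2]
gripper_width: 1.0
grasp_force: 10.3
```

Request:
{"method": "jog_arm", "body": {
  "rows": [
    {"x": 0.3, "y": 0, "z": 0, "wx": 0, "wy": 0, "wz": 0, "fingers": 100},
    {"x": 1, "y": 0, "z": 0, "wx": 0, "wy": 0, "wz": 0, "fingers": 100},
    {"x": 2, "y": 0, "z": 0, "wx": 0, "wy": 0, "wz": 0, "fingers": 100},
    {"x": 1, "y": 0, "z": -4, "wx": 0, "wy": 0, "wz": 0, "fingers": 100},
    {"x": 2, "y": 0, "z": -4, "wx": 0, "wy": 0, "wz": 0, "fingers": 100},
    {"x": 4, "y": 0, "z": -4, "wx": 0, "wy": 0, "wz": 0, "fingers": 100},
    {"x": 4, "y": -2, "z": -4, "wx": 0, "wy": 0, "wz": 0, "fingers": 100},
    {"x": 4, "y": -2, "z": -2, "wx": 0, "wy": 0, "wz": 0, "fingers": 100}
  ]
}}

```text
t: 56.15
position: [0.5693, 0.0978, 0.2088]
tool_rot: [[0.001, 1.0, 0.004], [1.0, -0.001, -0.001], [-0.001, 0.004, -1.0]]
contact_force: [0.6, 0.2, 0.4]
gripper_width: 0.999
grasp_force: 0.0
```

Request:
{"method": "jog_arm", "body": {
  "rows": [
    {"x": 4, "y": -2, "z": 0, "wx": 0, "wy": 0, "wz": 0, "fingers": 100},
    {"x": 4, "y": -2, "z": 0, "wx": 0, "wy": 0, "wz": 0, "fingers": 100},
    {"x": 4, "y": 0, "z": 0, "wx": 0, "wy": 0, "wz": 0, "fingers": 100},
    {"x": 0, "y": 0, "z": 0, "wx": 0, "wy": 0, "wz": 0, "fingers": 100},
    {"x": 0, "y": 0, "z": 0, "wx": 0, "wy": 0, "wz": 0, "fingers": 100}
  ]
}}

```text
t: 56.65
position: [0.5278, 0.2178, 0.2056]
tool_rot: [[-0.003, 1.0, 0.0], [1.0, 0.003, -0.001], [-0.001, 0.0, -1.0]]
contact_force: [0.4, -0.5, -0.0]
gripper_width: 1.001
grasp_force: 0.0
```

Run:
```python
from h import *
s,t=snap("top"); print(s["t"],tray(t,325,399,.05))
b=cv2.resize(t["img"][100:245,310:500],None,fx=4,fy=4,interpolation=cv2.INTER_CUBIC)
cv2.imwrite("pics/f.png",b[...,::-1])
```

```text
56.65 [(0.6117, -0.1631, 213, 168, -0.3, [369.0, 152.0])]
```

View pics/f.png

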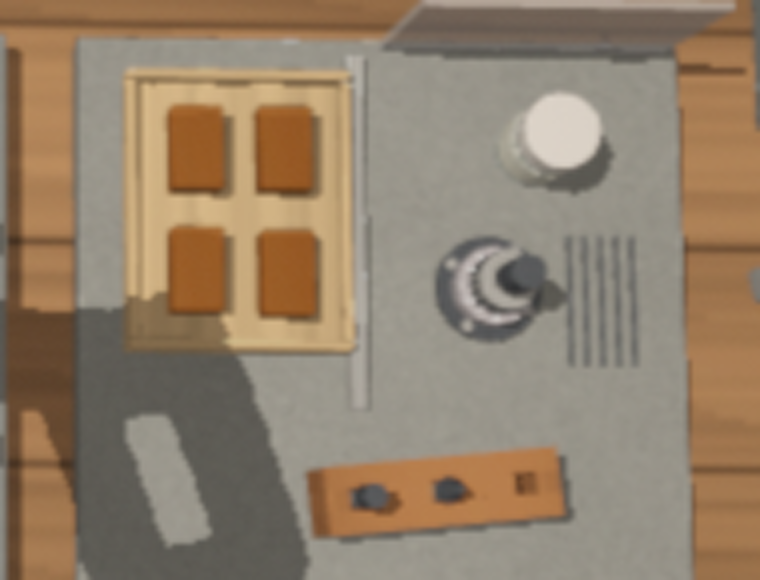

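The final view shows the tray flush against the stop strip, its edge along column 355. Four slabs lie flat inside it, the drum is in the collet, the slim bit is in hole2, and the cone and jar_b are undisturbed. Handing in.

```bash
python3 -c "
from rig import r
print(r.sign_off())"
```

```text
the job is handed in; nothing more can be done
None
```

I swapped the slim bit for the drum, put all four amber slabs flat in the tray, slid it against the stop strip and handed in at about 57 s; I didn't pull-test the nut's grip, only judged it tight by how far it turned.

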